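# Pack a salvaged transformer set and gauge the gap

### The job

Pack the salvaged set tightly into the shallow plywood box: first lay the heat-sink elbow flat on the box floor, then stand every transformer block that is on the bench in a row on the elbow's foot, then set the clamp bracket over them all, legs down on the box floor at both ends of the elbow. Once it is packed, prove the spare gap between the bracket and one end wall of the box by pushing the flat gauge blade upright down into it right to the floor (shift the set along the box if the gap is too narrow), then put the gauge back upright and fully home in its stand. Leave all other things on the bench where they are.

Things in the scene. Friction and masses are not known exactly. Their poses are not given: they have to be found in the camera images.
- crate: Shallow open plywood packing box, fixed to the bench; outside 61 (x) x 214 (y) x 28 mm high. Inside it is one lane 49 mm (x) by 202 mm (y), 22 mm deep, walls and floor 6 mm thick. Origin: centre of its underside; z up, y along the lane.
- elbow_upright (a point): L-shaped aluminium heat-sink elbow on its foot, 44 wide (x), 162 long (y). Finned block 44 x 30 (y) x 57 high at its -y end; flat foot 10 thick runs 132 on toward +y. Point: centre of the block, 28.5 above the underside; foot spans y +15 to +147, middle of the length at y +66. 220 g, mostly the block: grip it across x near its top. Fits either way round. (mm)
- bracket_rib (a point): Dark steel clamp bracket, an upside-down U on two legs: 44 wide (x), 191 long (y). Legs 12 thick, 60 high, 167 apart inside; top plate 8 thick (top at 68); amid it a grip rib 16 (x) x 60 (y) x 30 high. Point: rib centre, 83 above the legs' underside. 300 g; fits over the elbow either way round. (mm)
- gauge_tip (a point): The lower tip of the flat gauge (see gauge_grip); z points up along the gauge.
- gauge_grip (a point): Flat steel gauge upright in its stand: blade 24 wide (x), 5 thick (y), 80 long, its last 10 thinned to 2.5; above it a dark wooden grip 28 (x) x 14 (y) x 45 high, 80 to 125 above the tip. Point: in the grip, 100 above the tip on the centre line. 60 g. (mm)
- stand: Black gauge stand, a block 56 (x) x 50 (y) x 60 mm high fixed to the bench, with a slot 29 (x) x 8 (y) mm, 50 mm deep, in the middle of its top; the gauge's tip rests 10 mm above the bench in it. Origin: centre of the underside.
- jar: Bystander: brown glass screw-top jar, 56 mm across, 75 mm high; origin at its underside.
- reel: Bystander: flat metal reel, 60 mm across, 22 mm high.
- board: Bystander: scrap circuit board 90 x 120 mm with components.
- driver: Bystander: screwdriver with a wooden handle.
- fins: Bystander: small finned aluminium heat sink 50 x 60 x 30 mm.
- coil1_center (a point): Transformer block, upright, 44 (x) x 30 (y) x 46 mm high, dark steel with copper winding, heavier below, 130 g; two to four alike are there, the rest absent. Point: its centre, 23 mm above its underside. Four fit in a row along the elbow's foot, 44 mm side across the box, at 33 mm pitch; their tops end 4 mm below the bracket's plate.
- coil2_center (a point): Transformer block, upright, 44 (x) x 30 (y) x 46 mm high, dark steel with copper winding, heavier below, 130 g; two to four alike are there, the rest absent. Point: its centre, 23 mm above its underside. Four fit in a row along the elbow's foot, 44 mm side across the box, at 33 mm pitch; their tops end 4 mm below the bracket's plate.
- coil3_center (a point): Transformer block, upright, 44 (x) x 30 (y) x 46 mm high, dark steel with copper winding, heavier below, 130 g; two to four alike are there, the rest absent. Point: its centre, 23 mm above its underside. Four fit in a row along the elbow's foot, 44 mm side across the box, at 33 mm pitch; their tops end 4 mm below the bracket's plate.
- coil4_center (a point): Transformer block, upright, 44 (x) x 30 (y) x 46 mm high, dark steel with copper winding, heavier below, 130 g; two to four alike are there, the rest absent. Point: its centre, 23 mm above its underside. Four fit in a row along the elbow's foot, 44 mm side across the box, at 33 mm pitch; their tops end 4 mm below the bracket's plate.
Not all that is in view belongs to the job. Leave any purple or turquoise look-alike of the part that bears gauge_tip alone.

How it is judged:
On the way, in this order (a step that is already met when the one before it is completed fails the run):
1. the elbow lies flat on the box floor (x of elbow_upright in the frame of crate between -0.007 and 0.007 m and y of elbow_upright in the frame of crate between -0.09 and 0.09 m and z of elbow_upright in the frame of crate between 0.0305 and 0.0385 m and angle between elbow_upright's own z axis and vertical below 0.07 rad), for 0.2 s.
2. every transformer block stands on the elbow's foot in the box (all of step 1 and x of coil1_center in the frame of crate between -0.007 and 0.007 m and y of coil1_center in the frame of crate between -0.088 and 0.088 m and z of coil1_center in the frame of crate between 0.035 and 0.043 m and angle between each of coil1_center, coil2_center, coil3_center, coil4_center's own z axis and vertical below 0.07 rad and x of coil2_center in the frame of crate between -0.007 and 0.007 m and y of coil2_center in the frame of crate between -0.088 and 0.088 m and z of coil2_center in the frame of crate between 0.035 and 0.043 m and x of coil3_center in the frame of crate between -0.007 and 0.007 m and y of coil3_center in the frame of crate between -0.088 and 0.088 m and z of coil3_center in the frame of crate between 0.035 and 0.043 m and x of coil4_center in the frame of crate between -0.007 and 0.007 m and y of coil4_center in the frame of crate between -0.088 and 0.088 m and z of coil4_center in the frame of crate between 0.035 and 0.043 m), for 0.2 s.
3. the bracket sits over them, legs on the box floor (all of step 2 and x of bracket_rib in the frame of crate between -0.007 and 0.007 m and y of bracket_rib in the frame of crate between -0.01 and 0.01 m and z of bracket_rib in the frame of crate between 0.085 and 0.093 m and angle between bracket_rib's own z axis and vertical below 0.07 rad), for 0.2 s.
4. the gauge blade stands in the gap at an end of the box, its tip on the box floor (z of gauge_tip in the frame of crate between 0 and 0.014 m and x of gauge_tip in the frame of crate between -0.014 and 0.014 m and angle between gauge_tip's own z axis and vertical below 0.2 rad and (y of gauge_tip in the frame of crate between 0.088 and 0.103 m or y of gauge_tip in the frame of crate between -0.103 and -0.088 m) and x of bracket_rib in the frame of crate between -0.007 and 0.007 m and y of bracket_rib in the frame of crate between -0.01 and 0.01 m and z of bracket_rib in the frame of crate between 0.085 and 0.093 m and angle between bracket_rib's own z axis and vertical below 0.07 rad), for 0.2 s.
At the end, for the whole second after the job is handed in: Elbow flat on the box floor, all blocks present upright on its foot, bracket over them with its legs on the box floor (heights within 4 mm, tilt under 0.07 rad, sideways within 7 mm), gauge back in its stand with its tip within 6 mm of the slot's bottom centre and tilt under 0.2 rad, all at rest (all of step 3 and z of gauge_tip in the frame of stand between 0.004 and 0.016 m and x of gauge_tip in the frame of stand between -0.006 and 0.006 m and y of gauge_tip in the frame of stand between -0.006 and 0.006 m and angle between gauge_tip's own z axis and vertical below 0.2 rad and linear speed of each of elbow, bracket, gauge, coil1, coil2, coil3, coil4 below 0.03 m/s); the robot touches nothing.
It fails at once if another thing on the bench is shifted by more than 40 mm (distance of any of jar, reel, board, driver, fins from where it was at the start of the episode above 0.04 m).
Of coil1, coil2, coil3, coil4 only 2 to 4 are there at a start; the rules pass over those that are not, and their reading is None.
At some moment in a run one of coil1, coil2, coil3, coil4, elbow may be knocked a few centimetres aside while the robot is not near it.
It also fails if it takes over 210 s, if anything falls off the work surface, if the arm or the gripper's body presses on something with over 40 N, if the wrist force passes 120 N, or if a joint passes its speed limit or range.

### The arm

A 7-joint arm with a two-finger parallel gripper is mounted at the origin on the work surface. World frame = base frame: x ahead of the robot, y to its left, z up, the work surface at z = 0. Lengths are in m, angles in rad, forces in N, time in s.
With the tool pointing down it reaches from about 0.425 to 0.825 m from the base axis. Payload 3.6 kg.
Tool frame: the origin (TCP) lies midway between the tips of the shut fingers; the grasp point (between the pads) lies 19 mm behind it (r.grip_point_offset is the distance from the TCP to the grasp point, in m); x points along the fingers, y is the direction in which the jaws open and shut, and the axes are right-handed (so a half turn about x gives the same grasp; the last joint's range is limited). The gripper opens to 85 mm and grips with 20 to 120 N. Pads are 22 mm wide; open, the fingers measure 114 mm over their backs; the gripper's body (76 mm by 85 mm) begins 54 mm behind the grasp point. The pads swing forward as they close: fully open they stand 13 mm farther back than shut.
Start: joints at [-1.2, 0.615, -0.013, 1.423, 0.008, 1.103, -0.04], TCP at [0.251, 0.599, 0.231] pointing down, gripper open.
Joint ranges: [-3.12, 3.12], [-0.3, 2.06], [-1.34, 1.32], [0.26, 2.42], [-1.36, 4.5], [0.01, 1.98], [-2.84, 2.84]. Speed limits (rad/s): [2.79, 2.79, 3.14, 3.14, 3.14, 3.14, 3.14].

### API

Orientations are given as a unit quaternion [x, y, z, w].
In Python, from plant import status, grab_frame, r gives the robot as it stands. The module is installed in compiled form; this text tells all that it offers.
- The arm moves only by the tool apply_moves, never from a script. Its argument "motion" is a list of rows, each a list of 3 entries, a list of its own where there are three numbers: the shift along the tool's x, y, z in cm, then the turn about the tool's x in degrees, then the finger opening in cm, from 0 to 8.54. A call has 1 to 12 rows; each row is the pose to reach, as a shift and turn from the pose commanded when the call began, along the tool's axes at that moment; what a row does not reach only later rows make up. A row lasts 1/10 s, in which the tool goes at most 50 mm and 8.59 degrees, less where a joint would pass 70% of its speed; a pose out of reach is approached as far as the arm can. A call with a gripper value outside its range is refused whole. The fingers move at their own pace and stop on an object; the grip force is fixed at half the most. Time passes only in rows, so rows that repeat a pose let the fingers close. It gives the time, the measured TCP pose, the force and the opening at its end, in the units of the state.
- status.state(): the state, without advancing time (a new reading comes with each control period).
- grab_frame(name): name is "scene" or "side" or "wrist"; returns a dict with "image" (400x640x3 uint8, red, green, blue), "range_z" (400x640 float32, m along the optical axis (not along the pixel's ray), 0 where there is no reading), "fx", "fy", "cx", "cy" (pixels), "R" (3x3) and "t" (3): a world point X has camera coordinates R X + t. Camera axes: x right, y down, z forward; pixel columns grow to the right and rows downward; lengths in m; the calibration is good to about 2 mm. The wrist camera is an equidistant fisheye: a pixel r from the principal point sees the ray r / f radians off the axis. A picture is of the moment at which its call begins.
- r.finish_job(): hands the job in, once; it reports no verdict.
The state is a dict: "clock": time; "qpos": joint angles; "qvel": joint speeds; "joint_efforts": joint torques, N m; "position": TCP position; "tool_rot": TCP orientation; "ft_force": force on the tool from outside, world axes, zero at the start; "torque": the same for the moment, N m; "gripper_width": finger opening in m.
Only numpy, scipy, OpenCV 4.12 (cv2) and the standard library are available. Lean on these libraries where they do the work, as an engineer would, in place of code of your own. Each camera call takes 0.05 s, during which the arm holds its last target. There are 200 camera calls.

## Working session

There is one attempt and no reset: what is moved stays moved. The work goes in short steps, Python scripts to look and compute and a tool call to move; the robot and the scene stay as the last step left them, time stands still between calls to the robot, and variables do not carry over. Pictures are saved under pics/ and viewed, about 12 in all and at most 16, crops included, and the job is handed in when it is done.

Besides the shell and the picture viewer there is one more tool, called after "Call:" by a JSON object that holds its "fn" and its "kwargs", one argument or row to a line. apply_moves: Moves the arm, as the interface text tells. Its arguments: {"type":"object","properties":{"motion":{"type":"array","items":{"type":"array"}}},"required":["motion"]}

```bash
mkdir -p pics; cat > h.py <<'E'
import numpy as np, cv2
from plant import status, grab_frame, r
from scipy.spatial.transform import Rotation as Ro
def save(f,n,crop=None,s=1):
    im=cv2.cvtColor(f["image"],cv2.COLOR_RGB2BGR)
    if crop: u0,v0,u1,v1=crop; im=im[v0:v1,u0:u1]
    cv2.imwrite("pics/"+n,cv2.resize(im,None,fx=s,fy=s,interpolation=cv2.INTER_CUBIC))
def cloud(f):
    v,u=np.mgrid[0:400,0:640]; z=f["range_z"]
    P=np.stack([(u-f["cx"])/f["fx"]*z,(v-f["cy"])/f["fy"]*z,z],-1)
    W=(P-f["t"])@f["R"]
    W[z<=0]=np.nan
    return W
E
python3 - <<'E'
from h import *
print(status.state())
for n in("scene","side"):
    f=grab_frame(n); save(f,n+"0.png"); np.savez(n+"0.npz",**f)
    print(n,f["fx"],f["R"],f["t"])
    W=cloud(f); print(np.nanpercentile(W[...,2],[1,50,99]))
E
```

```text
{'clock': 0.0, 'qpos': array([-1.20047106,  0.61592356, -0.01262844,  1.42489768,  0.00810532,
        1.10338046, -0.04040011]), 'qvel': array([ 0.00187484,  0.00015881, -0.00099612,  0.00049884,  0.00044205,
        0.00087508,  0.00313926]), 'joint_efforts': array([-8.31706293e-04, -4.69224823e+01,  2.58744489e-01, -1.71032846e+01,
        9.95167822e-03,  9.73159826e-03, -2.19632525e-06]), 'position': array([0.25091356, 0.59879675, 0.23013568]), 'tool_rot': array([ 0.13846354,  0.69340511, -0.14024208,  0.69307241]), 'ft_force': array([-0.24922079, -0.02426769,  0.48682734]), 'torque': array([-0.00065393, -0.00786536,  0.02386195]), 'gripper_width': 0.08522576010131075}
scene 377.05282997703335 [[ 0.43560083  0.89999759 -0.0160079 ]
 [ 0.53713288 -0.27416186 -0.79769891]
 [-0.72231585  0.33887994 -0.60284343]] [-0.27914194 -0.21054902  1.34402944]
[-0.75509121 -0.00148403  0.36521007]
side 372.047610598431 [[ 0.92940297 -0.3690633   0.00155014]
 [-0.28310838 -0.71562682 -0.63853574]
 [ 0.23676943  0.59301816 -0.76959061]] [-0.46324892  0.22232325  0.87853001]
[-7.56344729e-01 -3.97052960e-04  5.40102072e-01]
```

View pics/scene0.png

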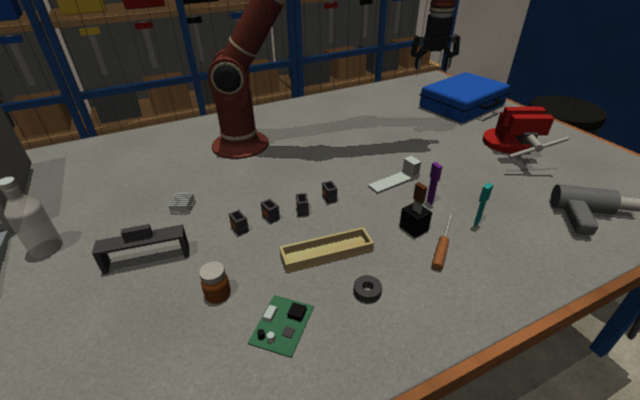

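View pics/side0.png

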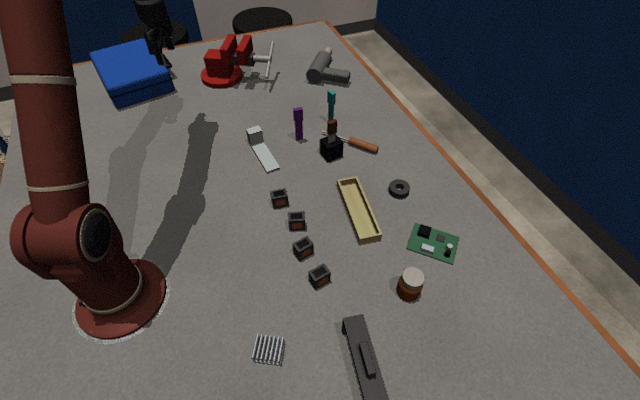

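The scene view shows four coils at (238,221), (270,210), (302,204) and (329,191), and the elbow at (395,178). The bracket is at (141,245), the box at (327,249) and the gauge with the brown grip in its black stand at (417,215). There are look-alikes at (434,183) in purple and (483,205) in turquoise. The side view agrees.

```bash
cat >> h.py <<'E'
def fw(f):  # wrist fisheye cloud
    v,u=np.mgrid[0:400,0:640]; a=(u-f["cx"])/f["fx"]; b=(v-f["cy"])/f["fy"]; th=np.hypot(a,b)
    k=np.where(th>1e-6,np.tan(np.minimum(th,1.5))/np.maximum(th,1e-6),1); z=f["range_z"]
    W=(np.stack([a*k*z,b*k*z,z],-1)-f["t"])@f["R"]; W[(z<=0)|(th>1.2)]=np.nan
    return W
def blobs(W,lo,hi,box,minpx=8,img=None):
    m=((W[...,2]>lo)&(W[...,2]<hi)&(W[...,0]>box[0])&(W[...,0]<box[1])&(W[...,1]>box[2])&(W[...,1]<box[3])).astype(np.uint8)
    n,l,s,c=cv2.connectedComponentsWithStats(m,connectivity=4)
    for i in range(1,n):
        if s[i,4]<minpx: continue
        p=W[l==i]; (cx,cy),(w,h),a=cv2.minAreaRect((p[:,:2]*1000).astype(np.float32))
        print(f"px {c[i].round()} n{s[i,4]} mid({cx:.0f},{cy:.0f}) {w:.0f}x{h:.0f} a{a:.0f} z {p[:,2].min()*1e3:.0f}..{p[:,2].max()*1e3:.0f}", "rgb",img[l==i].mean(0).round() if img is not None else '')
E
python3 - <<'E'
from h import *
for n in("scene","side"):
    f=np.load(n+"0.npz"); W=cloud(f)
    for lo,hi in((.006,.02),(.012,.2),(.04,.05),(.05,.3)):
        print(n,lo,hi); blobs(W,lo,hi,(.3,1.05,-.6,.5),img=f["image"])
E
```

```text
scene 0.006 0.02
px [393. 180.] n416 mid(448,343) 46x163 a6 z 6..20 rgb [147. 152. 141.]
px [330. 198.] n64 mid(443,124) 48x23 a32 z 6..19 rgb [32. 28. 25.]
px [430. 199.] n27 mid(577,372) 26x5 a2 z 7..20 rgb [42. 26. 45.]
px [181. 209.] n81 mid(313,-257) 56x25 a90 z 6..20 rgb [73. 72. 65.]
px [303. 212.] n45 mid(473,35) 30x5 a71 z 6..20 rgb [28. 27. 26.]
px [271. 217.] n68 mid(448,-54) 51x26 a46 z 6..20 rgb [30. 25. 22.]
px [448. 225.] n53 mid(687,341) 6x90 a41 z 10..16 rgb [136. 132. 122.]
px [477. 222.] n23 mid(709,418) 5x25 a14 z 6..19 rgb [30. 55. 51.]
px [413. 229.] n131 mid(661,255) 73x35 a50 z 6..20 rgb [7. 7. 7.]
px [240. 229.] n71 mid(458,-142) 50x26 a48 z 6..20 rgb [31. 27. 24.]
px [326. 242.] n367 mid(604,36) 204x42 a71 z 6..20 rgb [73. 62. 42.]
px [439. 258.] n140 mid(757,258) 25x99 a40 z 6..20 rgb [86. 59. 40.]
px [ 49. 250.] n154 mid(327,-568) 22x62 a28 z 6..20 rgb [63. 61. 56.]
px [448. 242.] n13 mid(737,295) 6x17 a40 z 12..20 rgb [106.  83.  65.]
px [187. 251.] n37 mid(472,-267) 11x45 a66 z 6..20 rgb [33. 32. 31.]
px [328. 258.] n376 mid(656,23) 214x13 a80 z 6..20 rg
[... 7574 characters left out ...]
0,40) 32x42 a71 z 40..49 rgb [45. 42. 43.]
px [302. 244.] n204 mid(436,-45) 44x33 a12 z 40..49 rgb [46. 43. 43.]
px [319. 272.] n239 mid(445,-134) 45x33 a11 z 40..50 rgb [48. 45. 45.]
px [408. 289.] n107 mid(622,-244) 34x55 a42 z 40..50 rgb [60. 35. 18.]
side 0.05 0.3
px [331. 100.] n152 mid(705,417) 16x31 a17 z 51..126 rgb [25. 57. 53.]
px [298. 117.] n185 mid(575,372) 16x29 a87 z 50..126 rgb [45. 23. 52.]
px [331. 137.] n394 mid(645,266) 60x54 a7 z 50..138 rgb [28. 22. 20.]
px [253. 130.] n107 mid(437,409) 45x33 a1 z 50..60 rgb [139. 141. 139.]
px [412. 279.] n450 mid(630,-237) 48x48 a23 z 50..79 rgb [129. 120. 112.]
px [364. 359.] n1969 mid(454,-348) 166x45 a81 z 50..102 rgb [67. 63. 63.]
```

```bash
python3 - <<'E'
from h import *
f=grab_frame("wrist"); save(f,"w0.png"); print(f["fx"],f["cx"],f["cy"],f["R"],f["t"], -f["R"].T@f["t"])
E
```

```text
309.70691628693146 321.0877650447769 197.11236528712095 [[ 0.38684742  0.92214221 -0.00167537]
 [ 0.87687211 -0.3672927   0.31014733]
 [ 0.2853846  -0.12144878 -0.95068703]] [-0.64827583 -0.04045885  0.37897056] [0.17810872 0.62896779 0.3717445 ]
```

```bash
cat >> h.py <<'E'
def go(p,psi=None):
    """shift (cm, tool axes) and turn (deg) to TCP p (m), jaw direction at psi deg (mod 180), tool down"""
    s=status.state(); R0=Ro.from_quat(s["tool_rot"]).as_matrix()
    d=R0.T@(np.array(p)-s["position"])*100
    y=np.degrees(np.arctan2(R0[1,1],R0[0,1]))
    t=0 if psi is None else -((psi-y+90)%180-90)
    print("shift",d.round(2),"turn %.1f"%t,"| now",(s["position"]*1e3).round(1),"psi %.1f"%y,"q7 %.2f"%s["qpos"][6],"xax",R0[:,0].round(3),"w %.1f"%(s["gripper_width"]*1e3),"F",s["ft_force"].round(1),"t %.1f"%s["clock"])
E
python3 -c "
from h import *
go((.52,.22,.30),-7)"
```

```text
shift [ -6.91 -24.57  39.46] turn 74.3 | now [250.9 599.  230.4] psi 67.3 q7 -0.04 xax [-0.001 -0.002 -1.   ] w 85.1 F [-0.5  0.3 -1.3] t 0.1
```

Call:
{"fn": "apply_moves", "kwargs": {
  "motion": [
    [[-6.91, -24.57, 39.46], 74.3, 8.5],
    [[-6.91, -24.57, 39.46], 74.3, 8.5],
    [[-6.91, -24.57, 39.46], 74.3, 8.5],
    [[-6.91, -24.57, 39.46], 74.3, 8.5],
    [[-6.91, -24.57, 39.46], 74.3, 8.5],
    [[-6.91, -24.57, 39.46], 74.3, 8.5],
    [[-6.91, -24.57, 39.46], 74.3, 8.5],
    [[-6.91, -24.57, 39.46], 74.3, 8.5],
    [[-6.91, -24.57, 39.46], 74.3, 8.5],
    [[-6.91, -24.57, 39.46], 74.3, 8.5],
    [[-6.91, -24.57, 39.46], 74.3, 8.5],
    [[-6.91, -24.57, 39.46], 74.3, 8.5]
  ]
}}

```text
clock: 1.35
position: [0.5196, 0.221, 0.3]
tool_rot: [-0.529, -0.469, 0.53, -0.468]
ft_force: [-0.4, 0.6, 0.2]
gripper_width: 0.0849
```

```bash
python3 - <<'E'
from h import *
go((.52,.22,.30),-7)
f=grab_frame("wrist"); save(f,"w1.png",s=1.25); np.savez("w1.npz",**f)
W=fw(f)
for lo,hi in((.004,.013),(.018,.034),(.038,.05),(.05,.062),(.1,.15)):
    print(lo,hi); blobs(W,lo,hi,(.3,1.05,-.6,.5),30,f["image"])
E
```

```text
shift [-0.    0.05  0.1 ] turn -0.0 | now [519.6 221.  300. ] psi -7.0 q7 -0.39 xax [-0.002  0.001 -1.   ] w 84.9 F [-0.4  0.6  0.2] t 1.4
0.004 0.013
px [261.  87.] n2910 mid(448,331) 46x136 a6 z 4..13 rgb [168. 180. 192.]
px [397. 213.] n160 mid(617,108) 104x48 a48 z 4..13 rgb [46. 39. 26.]
px [273. 210.] n55 mid(436,149) 2x42 a82 z 4..13 rgb [19. 14. 12.]
px [401. 260.] n1969 mid(629,23) 197x45 a82 z 4..13 rgb [164. 162. 105.]
px [471. 232.] n96 mid(757,66) 56x20 a45 z 4..13 rgb [16. 16. 16.]
px [482. 242.] n42 mid(777,46) 21x9 a51 z 4..13 rgb [14. 13. 14.]
px [381. 274.] n49 mid(594,12) 72x2 a83 z 4..13 rgb [44. 38. 27.]
px [294. 262.] n75 mid(456,56) 3x42 a73 z 4..13 rgb [22. 16. 15.]
px [294. 305.] n77 mid(440,-32) 20x48 a76 z 4..13 rgb [18. 15. 14.]
px [307. 340.] n71 mid(451,-121) 22x51 a69 z 4..13 rgb [20. 16. 16.]
0.018 0.034
px [438.   9.] n83 mid(707,417) 4x25 a21 z 18..33 rgb [ 9. 29. 27.]
px [250.  38.] n113 mid(445,398) 47x19 a31 z 18..34 rgb [31. 31. 29.]
px [351.  43.] n33 mid(578,371) 4x24 a80 z 18..32 rgb [25. 14. 31.]
px [477. 115.] n819 mid(755,260) 24x102 a40 z 
[... 677 characters left out ...]
 mid(619,263) 2x50 a8 z 38..50 rgb [8. 8. 8.]
px [269. 227.] n651 mid(433,134) 32x44 a83 z 38..48 rgb [23. 23. 24.]
px [292. 280.] n511 mid(452,42) 32x43 a73 z 38..47 rgb [43. 42. 44.]
px [293. 323.] n397 mid(439,-45) 46x31 a13 z 38..47 rgb [41. 41. 42.]
0.05 0.062
px [447.   6.] n47 mid(709,414) 5x17 a19 z 50..62 rgb [13. 32. 30.]
px [240.  26.] n791 mid(440,411) 45x31 a6 z 50..59 rgb [162. 173. 183.]
px [412. 115.] n1272 mid(647,267) 57x51 a9 z 50..62 rgb [30. 29. 30.]
0.1 0.15
px [465.   1.] n43 mid(711,405) 4x14 a89 z 100..117 rgb [21. 40. 38.]
px [359.  27.] n465 mid(577,374) 15x28 a88 z 100..126 rgb [ 92.  43. 116.]
px [433. 120.] n500 mid(647,267) 29x15 a9 z 100..136 rgb [58. 33. 19.]
```

View pics/w1.png

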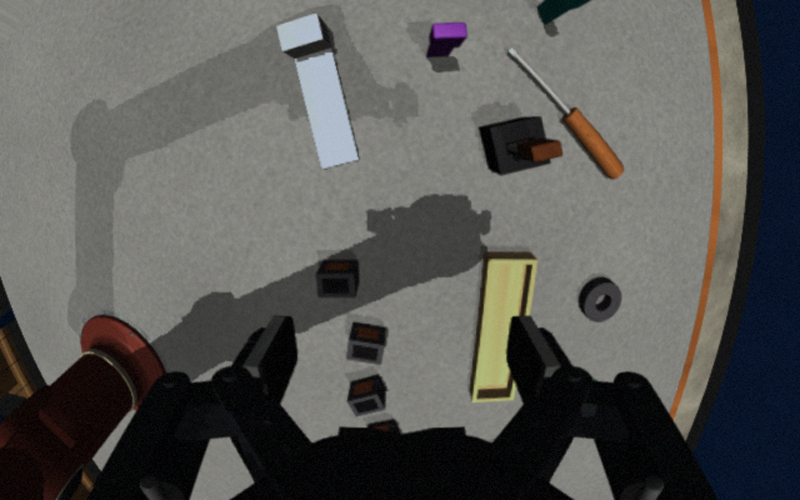

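The wrist view shows the elbow at (320,90), the box at (505,325), the stand and brown-gripped gauge at (520,145), purple at (447,38) and turquoise at the top edge. Coils run down the left-middle. Next I grasp the elbow.

```bash
python3 -c "
from h import *
go((.440,.411,.10),6);go((.440,.411,.026),6)"
```

```text
shift [ 20.01 -10.07 -17.79] turn -12.9 | now [519.  222.1 299.8] psi -6.9 q7 -0.39 xax [-0.002  0.001 -1.   ] w 84.8 F [-0.3  0.4 -0.9] t 1.4
shift [ 27.41 -10.05 -17.78] turn -12.9 | now [519.  222.1 299.8] psi -6.9 q7 -0.39 xax [-0.002  0.001 -1.   ] w 84.8 F [-0.3  0.4 -0.9] t 1.4
```

Call:
{"fn": "apply_moves", "kwargs": {
  "motion": [
    [[12, -10.07, -17.8], -12.9, 8.5],
    [[12, -10.07, -17.8], -12.9, 8.5],
    [[12, -10.07, -17.8], -12.9, 8.5],
    [[12, -10.07, -17.8], -12.9, 8.5],
    [[12, -10.07, -17.8], -12.9, 8.5],
    [[12, -10.07, -17.8], -12.9, 8.5],
    [[16, -10.07, -17.8], -12.9, 8.5],
    [[20, -10.07, -17.8], -12.9, 8.5],
    [[20, -10.07, -17.8], -12.9, 8.5],
    [[20, -10.07, -17.8], -12.9, 8.5],
    [[20, -10.07, -17.8], -12.9, 8.5]
  ]
}}

```text
clock: 2.5
position: [0.4431, 0.4107, 0.1027]
tool_rot: [0.475, 0.525, -0.472, 0.525]
ft_force: [0.5, -1.3, 1.0]
gripper_width: 0.085
```

```bash
python3 - <<'E'
from h import *
f=grab_frame("wrist")
for i in range(3): g=grab_frame("wrist"); go((.440,.411,.026),6)
W=fw(f)
print(-f["R"].T@f["t"])
for lo,hi in((.004,.013),(.05,.062)):
    blobs(W,lo,hi,(.3,.5,.2,.5),30,f["image"])
E
```

```text
shift [ 7.68 -0.34 -0.06] turn -0.1 | now [443.2 410.5 102.8] psi 5.9 q7 -0.47 xax [ 0.003  0.003 -1.   ] w 85.1 F [-0.1  0.7  0.1] t 2.6
shift [ 7.65 -0.31 -0.09] turn -0.1 | now [443.  410.2 102.5] psi 5.9 q7 -0.47 xax [ 0.003  0.003 -1.   ] w 85.3 F [-0.4 -0.5  0.3] t 2.6
shift [ 7.62 -0.29 -0.11] turn -0.1 | now [442.8 410.  102.2] psi 5.9 q7 -0.47 xax [ 0.002  0.002 -1.   ] w 85.3 F [-1.1 -0.3  0.1] t 2.7
[0.43497994 0.48852363 0.24440908]
px [316. 182.] n131 mid(439,425) 43x1 a6 z 4..13 rgb [50. 50. 48.]
px [317. 287.] n4470 mid(450,319) 45x110 a6 z 6..11 rgb [127. 130. 127.]
px [316. 220.] n2873 mid(440,411) 44x30 a5 z 50..58 rgb [118. 119. 115.]
```

Call:
{"fn": "apply_moves", "kwargs": {
  "motion": [
    [[4, -0.25, 0], 0, 8.5],
    [[7.6, -0.25, 0], 0, 8.5],
    [[7.6, -0.25, 0], 0, 8.5],
    [[7.6, -0.25, 0], 0, 8.5],
    [[7.6, -0.25, 0], 0, 3.5],
    [[7.6, -0.25, 0], 0, 3.5],
    [[7.6, -0.25, 0], 0, 3.5],
    [[7.6, -0.25, 0], 0, 3.5],
    [[7.6, -0.25, 0], 0, 3.5],
    [[7.6, -0.25, 0], 0, 3.5],
    [[7.6, -0.25, 0], 0, 3.5],
    [[7.6, -0.25, 0], 0, 3.5]
  ]
}}

```text
clock: 3.9
position: [0.4405, 0.41, 0.0262]
tool_rot: [0.475, 0.525, -0.473, 0.525]
ft_force: [-1.0, -0.5, 6.3]
gripper_width: 0.0432
```

```bash
python3 -c "
from h import *
go((.440,.411,.026),6);go((.440,.411,.11),6)"
```

```text
shift [ 0.02 -0.04 -0.1 ] turn -0.1 | now [440.5 410.   26.2] psi 5.9 q7 -0.45 xax [ 0.002  0.002 -1.   ] w 43.2 F [-1.  -0.5  6.3] t 3.9
shift [-8.38 -0.02 -0.12] turn -0.1 | now [440.5 410.   26.2] psi 5.9 q7 -0.45 xax [ 0.002  0.002 -1.   ] w 43.2 F [-1.  -0.5  6.3] t 3.9
```

```bash
python3 -c "
from h import *
go((.6348,.0904,.115),-8)"
```

```text
shift [-8.91 16.08 33.76] turn 13.9 | now [440.5 410.   26.2] psi 5.9 q7 -0.45 xax [ 0.002  0.002 -1.   ] w 43.2 F [-1.  -0.5  6.3] t 3.9
```

Call:
{"fn": "apply_moves", "kwargs": {
  "motion": [
    [[-2, 0, 0], 0, 3.5],
    [[-5, 0, 0], 0, 3.5],
    [[-8.9, 1, 2], 0, 3.5],
    [[-8.9, 2.5, 5], 2, 3.5],
    [[-8.9, 4.4, 9], 5, 3.5],
    [[-8.9, 6.3, 13], 8, 3.5],
    [[-8.9, 8.2, 17], 11, 3.5],
    [[-8.9, 10.1, 21], 13.9, 3.5],
    [[-8.9, 12, 25], 13.9, 3.5],
    [[-8.9, 14, 29], 13.9, 3.5],
    [[-8.9, 16, 33], 13.9, 3.5],
    [[-8.9, 16.1, 33.8], 13.9, 3.5]
  ]
}}

```text
clock: 5.1
position: [0.6371, 0.0798, 0.1136]
tool_rot: [-0.535, -0.458, 0.537, -0.464]
ft_force: [-0.7, -0.6, -1.6]
gripper_width: 0.0428
```

Call:
{"fn": "apply_moves", "kwargs": {
  "motion": [
    [[0, 0, 0], 0, 3.5],
    [[0, 0, 0], 0, 3.5],
    [[0, 0, 0], 0, 3.5]
  ]
}}

```text
clock: 5.4
position: [0.6331, 0.0924, 0.113]
tool_rot: [0.533, 0.466, -0.533, 0.464]
ft_force: [0.2, 0.7, -1.6]
gripper_width: 0.0431
```

```bash
python3 - <<'E'
from h import *
f=grab_frame("wrist"); save(f,"w2.png",s=1.25); np.savez("w2.npz",**f)
W=fw(f); go((.6348,.0904,.115),-8)
print(np.nanpercentile(W[150:300,200:440,2],[5,50,90]))
for lo,hi in((.003,.012),(.02,.034),(.08,.105),(.125,.16)):
    print(lo,hi);blobs(W,lo,hi,(.5,.75,-.15,.25),30,f["image"])
E
```

```text
shift [-0.19  0.18  0.16] turn 0.2 | now [633.3  92.2 113.1] psi -7.8 q7 -0.10 xax [-0.001  0.002 -1.   ] w 42.9 F [ 0.7  0.1 -1.9] t 5.5
[-2.03010070e-03 -1.20556227e-04  1.42941105e-01]
0.003 0.012
px [319.  12.] n199 mid(651,242) 55x2 a9 z 3..12 rgb [5. 5. 5.]
px [324. 146.] n84 mid(641,133) 1x59 a82 z 5..12 rgb [57. 47. 32.]
px [323. 184.] n3080 mid(636,101) 47x50 a82 z 3..12 rgb [141. 121.  78.]
px [447. 214.] n141 mid(744,54) 38x8 a84 z 3..12 rgb [15. 15. 16.]
px [425. 366.] n96 mid(732,-142) 15x22 a90 z 3..12 rgb [51. 59. 52.]
0.02 0.034
px [309.   7.] n325 mid(648,242) 51x2 a8 z 20..34 rgb [4. 4. 5.]
px [324. 171.] n1727 mid(637,107) 55x62 a82 z 20..29 rgb [161. 139.  90.]
px [455. 227.] n228 mid(746,50) 9x36 a0 z 20..22 rgb [70. 68. 70.]
px [354. 327.] n52 mid(647,-39) 37x2 a81 z 26..28 rgb [166. 170. 121.]
0.08 0.105
px [321. 217.] n967 mid(636,108) 2x44 a82 z 85..105 rgb [52. 52. 48.]
px [321. 328.] n1926 mid(624,25) 31x44 a81 z 94..97 rgb [133. 134. 128.]
0.125 0.16
px [321. 277.] n9902 mid(634,93) 32x71 a82 z 125..160 rgb [68. 68. 64.]
px [221. 296.] n99 mid(595,104) 2x8 a84 z 154..160 rgb [17. 17. 17.]
px [421. 296.] n105 mid(674,93) 2x8 a80 z 155..160 rgb [16. 17. 16.]
```

View pics/w2.png

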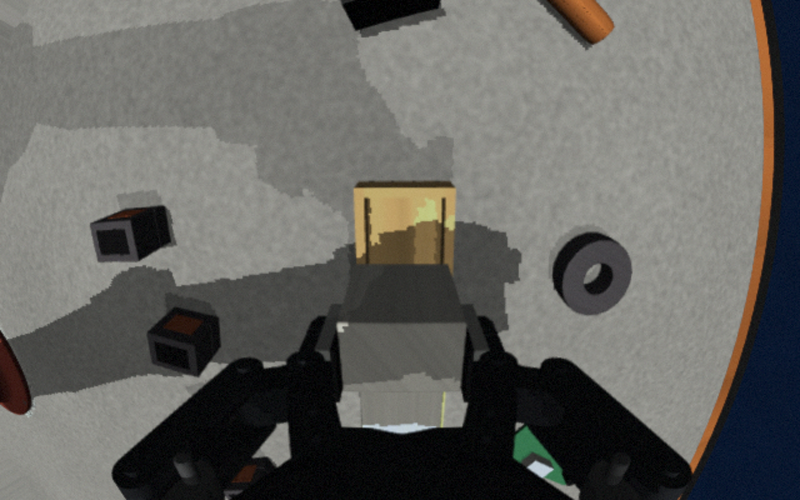

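Call:
{"fn": "apply_moves", "kwargs": {
  "motion": [
    [[2, 0, 0.1], 0.2, 3.5],
    [[3.5, 0, 0.1], 0.2, 3.5],
    [[3.5, 0, 0.1], 0.2, 3.5],
    [[3.5, 0, 0.1], 0.2, 3.5],
    [[3.5, 0, 0.1], 0.2, 3.5],
    [[3.5, 0, 0.1], 0.2, 3.5],
    [[3.5, 0, 0.1], 0.2, 3.5],
    [[3.5, 0, 0.1], 0.2, 3.5],
    [[3.5, 0, 0.1], 0.2, 3.5],
    [[3.5, 0, 0.1], 0.2, 3.5]
  ]
}}

```text
clock: 6.45
position: [0.6341, 0.0884, 0.0785]
tool_rot: [0.535, 0.463, -0.535, 0.463]
ft_force: [0.3, 0.8, -2.5]
gripper_width: 0.0433
```

```bash
cat >> h.py <<'E'
C=np.array([.626,.028]); A=np.radians(82); U=np.array([np.cos(A),np.sin(A)]); N=np.array([U[1],-U[0]])
def lane(W,lo,hi,box=(.5,.75,-.15,.25),minpx=30):
    """blobs in lane coordinates (x across, y along), mm"""
    m=((W[...,2]>lo)&(W[...,2]<hi)&(W[...,0]>box[0])&(W[...,0]<box[1])&(W[...,1]>box[2])&(W[...,1]<box[3])).astype(np.uint8)
    n,l,s,c=cv2.connectedComponentsWithStats(m,connectivity=4)
    for i in range(1,n):
        if s[i,4]<minpx: continue
        p=W[l==i]; q=np.stack([(p[:,:2]-C)@N,(p[:,:2]-C)@U],1)*1e3
        (a,b),(w,h),an=cv2.minAreaRect(q.astype(np.float32)); lo_,hi_=np.percentile(q,[1,99],axis=0)
        print(f"  px {c[i].round()} n{s[i,4]} x {lo_[0]:.1f}..{hi_[0]:.1f} y {lo_[1]:.1f}..{hi_[1]:.1f} rect mid({a:.1f},{b:.1f}) {w:.0f}x{h:.0f} a{an:.1f} z {p[:,2].min()*1e3:.0f}..{p[:,2].max()*1e3:.0f}")
def now():
    s=status.state(); p=s["position"]; R0=Ro.from_quat(s["tool_rot"]).as_matrix()
    print("lane TCP x %.1f y %.1f z %.1f"%(*(np.array([(p[:2]-C)@N,(p[:2]-C)@U])*1e3),p[2]*1e3),"psi %.1f"%np.degrees(np.arctan2(R0[1,1],R0[0,1])),"w %.1f"%(s["gripper_width"]*1e3),"F",s["ft_force"].round(1),"t %.1f"%s["clock"])
E
python3 - <<'E'
from h import *
now(); f=grab_frame("wrist"); grab_frame("wrist"); now()
W=fw(f)
for lo,hi in((.003,.012),(.02,.030),(.04,.08),(.082,.12)):
    print(lo,hi);lane(W,lo,hi)
E
```

```text
lane TCP x -0.3 y 60.9 z 78.5 psi -8.2 w 43.3 F [ 0.3  0.8 -2.5] t 6.5
lane TCP x -0.4 y 60.9 z 78.4 psi -8.2 w 43.9 F [-0.5 -0.8 -2.6] t 6.5
0.003 0.012
  px [282.   3.] n77 x -32.0..-18.3 y 207.5..212.0 rect mid(-24.9,209.8) 15x1 a17.4 z 3..12
  px [323. 148.] n156 x -29.0..29.4 y 106.2..106.9 rect mid(0.2,106.4) 61x1 a0.2 z 3..12
  px [321. 186.] n3421 x -24.5..25.0 y 59.5..95.7 rect mid(0.4,77.9) 38x50 a89.7 z 3..12
  px [461. 223.] n197 x 110.2..116.2 y 29.4..61.1 rect mid(112.7,44.7) 33x5 a87.0 z 3..12
  px [438. 383.] n44 x 126.0..140.3 y -159.9..-149.5 rect mid(133.1,-154.6) 2x18 a56.2 z 3..12
0.02 0.03
  px [322. 175.] n2225 x -30.2..30.7 y 56.6..106.8 rect mid(0.3,78.5) 62x57 a0.5 z 20..29
  px [470. 238.] n290 x 110.8..121.5 y 22.1..58.6 rect mid(115.0,40.0) 9x39 a8.1 z 20..22
  px [287. 328.] n84 x -29.8..-27.1 y -51.3..-20.3 rect mid(-28.3,-36.2) 32x3 a89.2 z 26..28
  px [356. 327.] n184 x 25.8..31.4 y -52.1..-20.7 rect mid(28.7,-36.1) 33x6 a89.2 z 25..28
0.04 0.08
  px [321. 221.] n1614 x -21.1..21.3 y 75.8..77.3 rect mid(0.0,76.5) 2x44 a90.0 z 51..80
  px [321. 328.] n1928 x -21.8..21.0 y -20.9..7.9 rect mid(-0.4,-6.9) 44x31 a0.8 z 60..63
0.082 0.12
  px [321. 274.] n10300 x -33.0..33.5 y 47.7..77.1 rect mid(0.2,62.1) 31x71 a90.0 z 82..120
```

Call:
{"fn": "apply_moves", "kwargs": {
  "motion": [
    [[1, 0, -0.1], 0, 3.5],
    [[2, 0, -0.1], 0, 3.5],
    [[3, 0, -0.1], 0, 3.5],
    [[4, 0, -0.1], 0, 3.5],
    [[4.4, 0, -0.1], 0, 3.5],
    [[4.6, 0, -0.1], 0, 3.5],
    [[4.65, 0, -0.1], 0, 3.5],
    [[4.65, 0, -0.1], 0, 3.5],
    [[4.65, 0, -0.1], 0, 3.5]
  ]
}}

```text
clock: 7.45
position: [0.6341, 0.0892, 0.0323]
tool_rot: [-0.535, -0.463, 0.535, -0.463]
ft_force: [-2.3, -1.1, 2.5]
gripper_width: 0.043
```

```bash
python3 - <<'E'
from h import *
now(); f=grab_frame("wrist"); now()
W=fw(f)
for lo,hi in((.012,.02),(.021,.030),(.055,.065)):
    print(lo,hi);lane(W,lo,hi,(.58,.68,-.1,.14))
E
```

```text
lane TCP x -0.5 y 61.7 z 32.3 psi -8.2 w 43.0 F [-2.3 -1.1  2.5] t 7.5
lane TCP x -0.5 y 61.7 z 32.3 psi -8.2 w 43.1 F [-1.8 -0.1  1.2] t 7.5
0.012 0.02
  px [320. 166.] n336 x -29.7..30.3 y 106.0..106.8 rect mid(0.2,106.4) 61x1 a0.3 z 12..20
  px [366. 206.] n130 x 24.3..25.1 y 68.8..97.4 rect mid(24.7,83.1) 1x30 a0.2 z 12..20
  px [276. 205.] n107 x -24.7..-23.9 y 70.2..97.7 rect mid(-24.4,83.6) 28x1 a89.6 z 12..20
  px [321. 218.] n422 x -20.9..21.2 y 76.6..78.0 rect mid(0.2,77.2) 2x44 a89.3 z 12..20
  px [286. 327.] n54 x -24.2..-23.4 y -17.9..13.1 rect mid(-23.8,-2.7) 1x32 a0.1 z 12..20
  px [359. 328.] n48 x 24.8..25.5 y -16.2..11.5 rect mid(25.2,-1.7) 1x30 a0.9 z 12..20
  px [321. 328.] n1926 x -21.9..20.8 y -20.3..8.8 rect mid(-0.5,-6.5) 32x44 a88.3 z 13..17
0.021 0.03
  px [321. 192.] n3366 x -30.1..30.6 y 68.1..106.8 rect mid(0.4,87.0) 41x62 a89.6 z 21..29
  px [321. 224.] n548 x -21.2..21.3 y 76.7..78.1 rect mid(-0.1,77.5) 2x44 a88.9 z 21..30
  px [365. 327.] n293 x 24.9..31.2 y -6.2..18.7 rect mid(28.1,6.2) 7x27 a1.2 z 21..29
  px [279. 327.] n310 x -29.9..-23.5 y -7.9..19.0 rect mid(-26.9,5.6) 7x28 a0.4 z 21..28
0.055 0.065
  px [321. 281.] n6877 x -32.3..32.6 y 48.4..77.9 rect mid(0.1,62.7) 71x31 a0.2 z 55..65
```

Call:
{"fn": "apply_moves", "kwargs": {
  "motion": [
    [[0, 0, 0], 0, 5],
    [[0, 0, 0], 0, 6],
    [[0, 0, 0], 0, 6],
    [[0, 0, 0], 0, 6],
    [[-4, 0, 0], 0, 6.5],
    [[-9, 0, 0], 0, 8.5],
    [[-9, -4, -0.3], 0, 8.5],
    [[-9, -9, -0.7], 0, 8.5],
    [[-9, -14, -1.2], 0, 8.5],
    [[-9, -19, -1.6], -1, 8.5],
    [[-9, -20.3, -1.7], -1, 8.5],
    [[-9, -20.3, -1.7], -1, 8.5]
  ]
}}

```text
clock: 8.7
position: [0.4333, 0.1361, 0.1221]
tool_rot: [-0.529, -0.469, 0.53, -0.468]
ft_force: [0.7, 0.1, 0.1]
gripper_width: 0.0849
```

Call:
{"fn": "apply_moves", "kwargs": {
  "motion": [
    [[0, 0, 0], 0, 8.5],
    [[0, 0, 0], 0, 8.5],
    [[0, 0, 0], 0, 8.5]
  ]
}}

```text
clock: 9.0
position: [0.4375, 0.1347, 0.1219]
tool_rot: [0.531, 0.467, -0.531, 0.467]
ft_force: [0.7, 0.7, -0.5]
gripper_width: 0.0849
```

```bash
python3 - <<'E'
from h import *
f=grab_frame("wrist"); W=fw(f)
blobs(W,.043,.052,(.38,.52,-.2,.2),30,f["image"])
go((.434,.134,.03),-7)
print('elbow'); lane(W,.05,.07,(.58,.68,-.1,.14)); lane(W,.012,.02,(.58,.68,-.1,.14))
E
```

```text
px [315. 207.] n2187 mid(434,134) 31x44 a83 z 43..47 rgb [32. 31. 32.]
px [350. 302.] n1338 mid(452,42) 31x44 a74 z 43..47 rgb [38. 38. 39.]
shift [ 9.18 -0.31  0.11] turn -0.3 | now [437.1 134.7 121.8] psi -7.3 q7 -0.21 xax [ 0.001 -0.    -1.   ] w 84.9 F [0.4 0.1 0.2] t 9.1
elbow
  px [543. 229.] n1417 x -23.1..20.8 y 48.1..77.8 rect mid(-0.6,62.9) 46x31 a0.9 z 50..64
  px [496. 229.] n654 x -31.4..23.7 y -41.3..106.7 rect mid(-25.3,40.9) 163x57 a68.6 z 12..20
  px [536. 195.] n173 x -15.5..26.2 y 76.0..97.2 rect mid(8.7,78.3) 47x21 a27.0 z 12..20
  px [509. 270.] n1722 x -14.7..26.2 y -45.3..37.7 rect mid(5.9,-4.0) 43x92 a0.0 z 12..20
```

Call:
{"fn": "apply_moves", "kwargs": {
  "motion": [
    [[3, -0.25, 0.1], 0, 8.5],
    [[6, -0.25, 0.1], 0, 8.5],
    [[9, -0.25, 0.1], 0, 8.5],
    [[10.8, -0.25, 0.1], 0, 8.5],
    [[10.8, -0.25, 0.1], 0, 8.5],
    [[10.8, -0.25, 0.1], 0, 3.8],
    [[10.8, -0.25, 0.1], 0, 3.8],
    [[10.8, -0.25, 0.1], 0, 3.8],
    [[10.8, -0.25, 0.1], 0, 3.8],
    [[10.8, -0.25, 0.1], 0, 3.8],
    [[10.8, -0.25, 0.1], 0, 3.8]
  ]
}}

```text
clock: 10.15
position: [0.4341, 0.1348, 0.0151]
tool_rot: [0.531, 0.467, -0.53, 0.468]
ft_force: [-0.4, -0.6, 6.4]
gripper_width: 0.0429
```

```bash
cat >> h.py <<'E'
def lp(x,y,z): return (*(C+N*x/1e3+U*y/1e3),z/1e3)
E
python3 -c "
from h import *
go(lp(.2,30.9,105),-8)"
```

```text
shift [-8.95 20.47  5.08] turn 0.8 | now [434.1 134.8  15.1] psi -7.2 q7 -0.13 xax [ 0.003  0.001 -1.   ] w 42.9 F [-0.4 -0.6  6.4] t 10.2
```

Call:
{"fn": "apply_moves", "kwargs": {
  "motion": [
    [[-4, 0, 0], 0, 3.8],
    [[-9, 1, 0.2], 0, 3.8],
    [[-9, 5, 1.2], 0.8, 3.8],
    [[-9, 10, 2.5], 0.8, 3.8],
    [[-9, 15, 3.7], 0.8, 3.8],
    [[-9, 19, 4.7], 0.8, 3.8],
    [[-9, 20.4, 5.1], 0.8, 3.8],
    [[-9, 20.4, 5.1], 0.8, 3.8],
    [[-9, 20.4, 5.1], 0.8, 3.8],
    [[-7, 20.4, 5.1], 0.8, 3.8],
    [[-7, 20.4, 5.1], 0.8, 3.8],
    [[-7, 20.4, 5.1], 0.8, 3.8]
  ]
}}

```text
clock: 11.35
position: [0.6276, 0.0594, 0.0838]
tool_rot: [-0.533, -0.465, 0.534, -0.463]
ft_force: [-0.4, 0.5, -0.3]
gripper_width: 0.043
```

```bash
python3 - <<'E'
from h import *
grab_frame("wrist");f=grab_frame("wrist"); now(); go(lp(.2,30.9,31),-8)
W=fw(f)
for lo,hi in((.02,.030),(.045,.06),(.061,.072),(.074,.125)):
    print(lo,hi);lane(W,lo,hi,(.57,.68,-.1,.14))
E
```

```text
lane TCP x -1.3 y 31.0 z 84.7 psi -8.0 w 43.4 F [ 0.1 -0.7 -1.5] t 11.4
shift [5.37 0.15 0.01] turn 0.0 | now [629.   58.9  84.7] psi -8.0 q7 -0.04 xax [ 0.001  0.    -1.   ] w 43.4 F [ 0.1 -0.7 -1.5] t 11.4
0.02 0.03
  px [324. 147.] n2739 x -30.1..30.8 y 22.1..106.5 rect mid(0.4,60.7) 62x92 a0.2 z 20..29
  px [326. 149.] n162 x -21.1..21.5 y 76.9..78.0 rect mid(0.1,77.4) 1x44 a89.5 z 20..30
  px [292. 329.] n198 x -29.6..-23.0 y -87.5..-59.1 rect mid(-26.4,-73.3) 7x29 a2.0 z 20..28
  px [356. 329.] n195 x 25.3..31.5 y -90.8..-58.6 rect mid(28.2,-75.6) 34x7 a89.7 z 20..29
0.045 0.06
  px [323. 157.] n375 x -20.9..21.1 y 76.9..78.0 rect mid(-0.0,77.5) 1x43 a89.4 z 45..60
0.061 0.072
  px [323. 185.] n3703 x -21.5..21.2 y 48.3..77.4 rect mid(-0.1,62.8) 44x30 a0.1 z 61..64
  px [325. 222.] n131 x -22.0..19.3 y 44.6..45.6 rect mid(-1.5,45.1) 42x1 a0.7 z 68..72
0.074 0.125
  px [321. 272.] n11201 x -34.4..31.9 y 16.2..45.9 rect mid(-1.3,30.6) 32x71 a89.0 z 74..125
```

Call:
{"fn": "apply_moves", "kwargs": {
  "motion": [
    [[2, 0.12, 0], 0, 3.8],
    [[4, 0.12, 0], 0, 3.8],
    [[5, 0.12, 0], 0, 3.8],
    [[5.4, 0.12, 0], 0, 3.8],
    [[5.4, 0.12, 0], 0, 3.8],
    [[5.4, 0.12, 0], 0, 3.8],
    [[5.4, 0.12, 0], 0, 5],
    [[5.4, 0.12, 0], 0, 6],
    [[5.4, 0.12, 0], 0, 6],
    [[5.4, 0.12, 0], 0, 6],
    [[1, 0.12, 0], 0, 6],
    [[-2, 0.12, 0], 0, 7]
  ]
}}

```text
clock: 12.65
position: [0.6306, 0.0579, 0.1049]
tool_rot: [-0.534, -0.464, 0.534, -0.464]
ft_force: [0.7, -0.3, 0.2]
gripper_width: 0.07
```

```bash
python3 - <<'E'
from h import *
now();f=grab_frame("wrist"); W=fw(f)
lane(W,.053,.068,(.57,.68,-.1,.14))
go((.452,.042,.12),-16.5)
E
```

```text
lane TCP x 0.4 y 30.3 z 104.9 psi -8.0 w 70.0 F [ 0.7 -0.3  0.2] t 12.7
  px [320. 196.] n6477 x -21.1..22.1 y 15.8..77.6 rect mid(0.4,46.4) 45x64 a1.1 z 53..64
shift [ -1.13 -17.81   4.12] turn 8.5 | now [634.3  57.9 110.7] psi -8.0 q7 -0.04 xax [ 0.011  0.001 -1.   ] w 70.1 F [ 0.9 -0.3  3.8] t 12.7
```

Call:
{"fn": "apply_moves", "kwargs": {
  "motion": [
    [[-1, -4, 0.9], 3, 8.5],
    [[-1, -9, 2], 6, 8.5],
    [[-1, -14, 3.2], 8.5, 8.5],
    [[-1, -17.6, 4.1], 8.5, 8.5],
    [[-1, -17.6, 4.1], 8.5, 8.5],
    [[-1, -17.6, 4.1], 8.5, 8.5],
    [[-1, -17.6, 4.1], 8.5, 8.5],
    [[-1, -17.6, 4.1], 8.5, 8.5],
    [[-1, -17.6, 4.1], 8.5, 8.5]
  ]
}}

```text
clock: 13.6
position: [0.4515, 0.0422, 0.1138]
tool_rot: [0.567, 0.423, -0.566, 0.423]
ft_force: [0.4, 0.7, 0.0]
gripper_width: 0.0847
```

```bash
python3 - <<'E'
from h import *
grab_frame("wrist");f=grab_frame("wrist"); W=fw(f)
blobs(W,.043,.052,(.38,.52,-.2,.2),30,f["image"])
go((.452,.042,.015),-16.5)
E
```

```text
px [322. 210.] n2284 mid(453,42) 31x44 a72 z 43..48 rgb [32. 31. 32.]
px [336. 305.] n1422 mid(438,-45) 45x31 a12 z 43..47 rgb [44. 43. 44.]
shift [ 9.87  0.1  -0.02] turn -0.0 | now [450.9  42.1 113.7] psi -16.5 q7 -0.12 xax [ 0. -0. -1.] w 84.9 F [-0.8  0.9  0.8] t 13.7
```

Call:
{"fn": "apply_moves", "kwargs": {
  "motion": [
    [[3, 0.15, 0], 1, 8.5],
    [[6, 0.15, 0], 1, 8.5],
    [[9, 0.15, 0], 1, 8.5],
    [[9.9, 0.15, 0], 1, 8.5],
    [[9.9, 0.15, 0], 1, 8.5],
    [[9.9, 0.15, 0], 1, 3.8],
    [[9.9, 0.15, 0], 1, 3.8],
    [[9.9, 0.15, 0], 1, 3.8],
    [[9.9, 0.15, 0], 1, 3.8],
    [[9.9, 0.15, 0], 1, 3.8],
    [[9.9, 0.15, 0], 1, 3.8]
  ]
}}

```text
clock: 14.8
position: [0.4526, 0.0419, 0.0162]
tool_rot: [0.571, 0.418, -0.57, 0.418]
ft_force: [-0.1, 0.5, 7.0]
gripper_width: 0.0436
```

```bash
python3 -c "
from h import *
go(lp(.2,-2.1,105),-8)"
```

```text
shift [-8.84 17.03 -3.71] turn -9.5 | now [452.6  41.9  16.2] psi -17.5 q7 -0.04 xax [ 0.003  0.    -1.   ] w 43.6 F [-0.1  0.5  7. ] t 14.8
```

Call:
{"fn": "apply_moves", "kwargs": {
  "motion": [
    [[-4, 0, 0], 0, 3.8],
    [[-9, 1, 0], 0, 3.8],
    [[-9, 5, -1], -4, 3.8],
    [[-9, 10, -2], -8, 3.8],
    [[-9, 14, -3], -9.5, 3.8],
    [[-9, 17, -3.7], -9.5, 3.8],
    [[-9, 17, -3.7], -9.5, 3.8],
    [[-9, 17, -3.7], -9.5, 3.8],
    [[-7, 17, -3.7], -9.5, 3.8],
    [[-7, 17, -3.7], -9.5, 3.8],
    [[-7, 17, -3.7], -9.5, 3.8],
    [[-7, 17, -3.7], -9.5, 3.8]
  ]
}}

```text
clock: 16.0
position: [0.6248, 0.0259, 0.0858]
tool_rot: [0.534, 0.464, -0.534, 0.464]
ft_force: [0.4, -0.7, -1.1]
gripper_width: 0.0432
```

```bash
python3 - <<'E'
from h import *
grab_frame("wrist");f=grab_frame("wrist"); now(); go(lp(.2,-2.1,31.5),-8)
W=fw(f)
for lo,hi in((.02,.030),(.055,.07),(.074,.125)):
    print(lo,hi);lane(W,lo,hi,(.57,.68,-.1,.14))
E
```

```text
lane TCP x -0.5 y -2.3 z 85.8 psi -8.0 w 43.0 F [-0.6 -0.3 -1.8] t 16.1
shift [ 5.43  0.06 -0.02] turn -0.0 | now [625.2  25.8  85.8] psi -8.0 q7 0.02 xax [ 0.001  0.    -1.   ] w 43.0 F [-0.6 -0.3 -1.8] t 16.1
0.02 0.03
  px [321. 114.] n3345 x -29.9..30.9 y -6.7..106.3 rect mid(0.5,45.7) 62x122 a0.3 z 20..29
  px [322. 323.] n801 x -28.9..31.4 y -107.4..-91.5 rect mid(1.3,-99.0) 17x61 a89.9 z 20..29
0.055 0.07
  px [321. 126.] n4466 x -21.4..21.3 y 47.6..76.9 rect mid(0.0,62.2) 30x44 a90.0 z 60..64
  px [323. 183.] n4136 x -20.4..22.6 y 15.1..44.5 rect mid(1.1,29.8) 30x44 a89.9 z 55..63
0.074 0.125
  px [321. 270.] n11052 x -33.1..33.1 y -16.9..12.7 rect mid(0.0,-2.6) 71x32 a0.3 z 74..125
```

Call:
{"fn": "apply_moves", "kwargs": {
  "motion": [
    [[2, 0.03, 0], 0, 3.8],
    [[4, 0.03, 0], 0, 3.8],
    [[5, 0.03, 0], 0, 3.8],
    [[5.4, 0.03, 0], 0, 3.8],
    [[5.45, 0.03, 0], 0, 3.8],
    [[5.45, 0.03, 0], 0, 3.8],
    [[5.45, 0.03, 0], 0, 5],
    [[5.45, 0.03, 0], 0, 6],
    [[5.45, 0.03, 0], 0, 6],
    [[5.45, 0.03, 0], 0, 6],
    [[1, 0.03, 0], 0, 6],
    [[-2, 0.03, 0], 0, 7]
  ]
}}

```text
clock: 17.3
position: [0.6256, 0.0256, 0.1059]
tool_rot: [-0.534, -0.464, 0.534, -0.464]
ft_force: [0.5, -0.2, 0.6]
gripper_width: 0.0699
```

```bash
python3 - <<'E'
from h import *
now();f=grab_frame("wrist"); W=fw(f)
lane(W,.053,.068,(.57,.68,-.1,.14))
go((.438,-.045,.12),12)
E
```

```text
lane TCP x -0.0 y -2.5 z 105.9 psi -8.0 w 69.9 F [ 0.5 -0.2  0.6] t 17.3
  px [320. 123.] n3569 x -21.5..21.3 y 47.6..76.8 rect mid(-0.2,62.5) 31x44 a89.8 z 59..64
  px [321. 196.] n6469 x -21.3..22.1 y -17.4..44.6 rect mid(0.3,13.3) 65x45 a88.3 z 53..64
shift [ -1.04 -17.94   9.63] turn -20.0 | now [629.2  25.3 111.6] psi -8.0 q7 0.01 xax [ 0.011  0.    -1.   ] w 70.1 F [ 1.5 -0.3  2.8] t 17.4
```

Call:
{"fn": "apply_moves", "kwargs": {
  "motion": [
    [[-1, -4, 2], -5, 8.5],
    [[-1, -8.5, 4.5], -12, 8.5],
    [[-1, -13, 7], -20, 8.5],
    [[-1, -17.6, 9.6], -20, 8.5],
    [[-1, -17.6, 9.6], -20, 8.5],
    [[-1, -17.6, 9.6], -20, 8.5],
    [[-1, -17.6, 9.6], -20, 8.5],
    [[-1, -17.6, 9.6], -20, 8.5],
    [[-1, -17.6, 9.6], -20, 8.5],
    [[-1, -17.6, 9.6], -20, 8.5]
  ]
}}

```text
clock: 18.35
position: [0.4384, -0.0443, 0.1147]
tool_rot: [0.445, 0.55, -0.445, 0.55]
ft_force: [-0.2, -0.1, -0.0]
gripper_width: 0.0847
```

```bash
python3 - <<'E'
from h import *
grab_frame("wrist");f=grab_frame("wrist"); W=fw(f)
blobs(W,.043,.052,(.38,.52,-.2,.2),30,f["image"])
go((.438,-.045,.015),12)
E
```

```text
px [321. 210.] n2264 mid(438,-45) 44x30 a14 z 43..48 rgb [30. 29. 30.]
px [310. 306.] n1419 mid(447,-133) 45x31 a11 z 43..47 rgb [41. 41. 42.]
shift [ 9.98 -0.01  0.05] turn 0.0 | now [438.  -44.5 114.8] psi 12.0 q7 0.43 xax [ 0. -0. -1.] w 85.1 F [-0.7  0.4 -0. ] t 18.4
```

Call:
{"fn": "apply_moves", "kwargs": {
  "motion": [
    [[3, 0, 0.05], -1.5, 8.5],
    [[6, 0, 0.05], -1.5, 8.5],
    [[9, 0, 0.05], -1.5, 8.5],
    [[10, 0, 0.05], -1.5, 8.5],
    [[10, 0, 0.05], -1.5, 8.5],
    [[10, 0, 0.05], -1.5, 3.8],
    [[10, 0, 0.05], -1.5, 3.8],
    [[10, 0, 0.05], -1.5, 3.8],
    [[10, 0, 0.05], -1.5, 3.8],
    [[10, 0, 0.05], -1.5, 3.8],
    [[10, 0, 0.05], -1.5, 3.8]
  ]
}}

```text
clock: 19.55
position: [0.4386, -0.0453, 0.0162]
tool_rot: [0.438, 0.554, -0.437, 0.556]
ft_force: [-0.9, -0.0, 6.1]
gripper_width: 0.0434
```

```bash
python3 -c "
from h import *
go(lp(.2,-35.1,105),-8)"
```

```text
shift [-8.83 18.69  0.52] turn 21.5 | now [438.6 -45.3  16.2] psi 13.5 q7 0.50 xax [ 0.003 -0.    -1.   ] w 43.4 F [-0.9 -0.   6.1] t 19.6
```

Call:
{"fn": "apply_moves", "kwargs": {
  "motion": [
    [[-4, 0, 0], 0, 3.8],
    [[-9, 1, 0], 0, 3.8],
    [[-9, 5, 0.1], 7, 3.8],
    [[-9, 10, 0.3], 14, 3.8],
    [[-9, 14.5, 0.4], 21.5, 3.8],
    [[-9, 18.7, 0.5], 21.5, 3.8],
    [[-9, 18.7, 0.5], 21.5, 3.8],
    [[-9, 18.7, 0.5], 21.5, 3.8],
    [[-7, 18.7, 0.5], 21.5, 3.8],
    [[-7, 18.7, 0.5], 21.5, 3.8],
    [[-7, 18.7, 0.5], 21.5, 3.8],
    [[-7, 18.7, 0.5], 21.5, 3.8]
  ]
}}

```text
clock: 20.75
position: [0.6205, -0.007, 0.0858]
tool_rot: [0.534, 0.463, -0.534, 0.464]
ft_force: [-0.3, -0.2, -1.3]
gripper_width: 0.0432
```

```bash
python3 - <<'E'
from h import *
grab_frame("wrist");f=grab_frame("wrist"); now(); go(lp(.2,-35.3,31.5),-8)
W=fw(f)
for lo,hi in((.02,.030),(.055,.07),(.074,.125)):
    print(lo,hi);lane(W,lo,hi,(.57,.68,-.1,.14))
E
```

```text
lane TCP x -0.2 y -35.1 z 85.9 psi -8.0 w 43.1 F [ 0.1  0.2 -0.7] t 20.9
shift [5.44 0.03 0.02] turn -0.0 | now [620.9  -6.8  85.9] psi -8.0 q7 0.09 xax [ 0.001  0.    -1.   ] w 43.1 F [ 0.1  0.2 -0.7] t 20.9
0.02 0.03
  px [323.  87.] n3862 x -30.0..31.0 y -38.4..106.2 rect mid(0.6,30.0) 62x153 a0.4 z 20..30
0.055 0.07
  px [320.  65.] n4573 x -21.5..21.5 y 47.6..77.0 rect mid(-0.1,62.4) 30x45 a89.8 z 59..64
  px [322. 125.] n4374 x -20.4..22.4 y 15.0..43.9 rect mid(1.1,29.5) 44x30 a0.6 z 58..64
  px [320. 182.] n4112 x -21.9..21.0 y -17.3..12.1 rect mid(-0.6,-3.1) 44x31 a0.0 z 55..64
0.074 0.125
  px [321. 270.] n11045 x -32.9..33.4 y -49.3..-19.6 rect mid(0.2,-35.0) 32x71 a89.3 z 74..125
```

Call:
{"fn": "apply_moves", "kwargs": {
  "motion": [
    [[2, 0, 0], 0, 3.8],
    [[4, 0, 0], 0, 3.8],
    [[5, 0, 0], 0, 3.8],
    [[5.4, 0, 0], 0, 3.8],
    [[5.45, 0, 0], 0, 3.8],
    [[5.45, 0, 0], 0, 3.8],
    [[5.45, 0, 0], 0, 5],
    [[5.45, 0, 0], 0, 6],
    [[5.45, 0, 0], 0, 6],
    [[5.45, 0, 0], 0, 6],
    [[1, 0, 0], 0, 6],
    [[-2, 0, 0], 0, 7]
  ]
}}

```text
clock: 22.05
position: [0.6211, -0.0068, 0.1059]
tool_rot: [-0.534, -0.464, 0.534, -0.464]
ft_force: [2.1, -0.1, 0.4]
gripper_width: 0.0698
```

```bash
python3 - <<'E'
from h import *
now();f=grab_frame("wrist"); W=fw(f)
lane(W,.053,.068,(.57,.68,-.1,.14))
go((.447,-.134,.12),12)
E
```

```text
lane TCP x -0.1 y -35.1 z 105.9 psi -8.0 w 69.8 F [ 2.1 -0.1  0.4] t 22.1
  px [320.  69.] n3686 x -21.6..21.3 y 47.6..77.4 rect mid(0.1,62.5) 31x44 a89.8 z 57..65
  px [322. 123.] n3543 x -20.4..22.4 y 14.8..44.0 rect mid(1.1,29.4) 30x44 a89.9 z 58..64
  px [320. 196.] n6406 x -21.8..21.0 y -49.2..11.9 rect mid(-0.4,-18.9) 63x45 a89.6 z 54..64
shift [ -1.03 -15.8   15.04] turn -20.0 | now [624.6  -7.2 111.5] psi -8.0 q7 0.08 xax [ 0.011 -0.001 -1.   ] w 69.9 F [ 2.6 -0.6  3.3] t 22.1
```

Call:
{"fn": "apply_moves", "kwargs": {
  "motion": [
    [[-1, -3.5, 3.5], -5, 8.5],
    [[-1, -7, 7], -12, 8.5],
    [[-1, -10.5, 10.5], -20, 8.5],
    [[-1, -14, 14], -20, 8.5],
    [[-1, -15.5, 15], -20, 8.5],
    [[-1, -15.5, 15], -20, 8.5],
    [[-1, -15.5, 15], -20, 8.5],
    [[-1, -15.5, 15], -20, 8.5],
    [[-1, -15.5, 15], -20, 8.5],
    [[-1, -15.5, 15], -20, 8.5],
    [[-1, -15.5, 15], -20, 8.5]
  ]
}}

```text
clock: 23.2
position: [0.4468, -0.133, 0.1148]
tool_rot: [0.445, 0.55, -0.445, 0.55]
ft_force: [0.0, -0.3, -1.0]
gripper_width: 0.0853
```

```bash
python3 - <<'E'
from h import *
grab_frame("wrist");f=grab_frame("wrist"); W=fw(f)
blobs(W,.043,.052,(.38,.52,-.2,.2),30,f["image"])
go((.447,-.134,.015),12)
E
```

```text
px [321. 210.] n2285 mid(448,-133) 44x30 a10 z 43..47 rgb [27. 27. 28.]
shift [9.98 0.04 0.09] turn -0.0 | now [ 446.5 -133.2  114.8] psi 12.0 q7 0.63 xax [-0. -0. -1.] w 85.2 F [-0.1 -0.4  0.5] t 23.3
```

Call:
{"fn": "apply_moves", "kwargs": {
  "motion": [
    [[3, 0.08, 0.02], 1.5, 8.5],
    [[6, 0.08, 0.02], 1.5, 8.5],
    [[9, 0.08, 0.02], 1.5, 8.5],
    [[10, 0.08, 0.02], 1.5, 8.5],
    [[10, 0.08, 0.02], 1.5, 8.5],
    [[10, 0.08, 0.02], 1.5, 3.8],
    [[10, 0.08, 0.02], 1.5, 3.8],
    [[10, 0.08, 0.02], 1.5, 3.8],
    [[10, 0.08, 0.02], 1.5, 3.8],
    [[10, 0.08, 0.02], 1.5, 3.8],
    [[10, 0.08, 0.02], 1.5, 3.8]
  ]
}}

```text
clock: 24.4
position: [0.448, -0.1337, 0.0163]
tool_rot: [0.453, 0.543, -0.452, 0.544]
ft_force: [-0.7, -0.1, 6.9]
gripper_width: 0.0434
```

```bash
python3 -c "
from h import *
go(lp(.2,-68.1,105),-8)"
```

```text
shift [-8.84 18.32 -6.19] turn 18.5 | now [ 448.  -133.7   16.3] psi 10.5 q7 0.66 xax [ 0.003 -0.001 -1.   ] w 43.4 F [-0.7 -0.1  6.9] t 24.4
```

Call:
{"fn": "apply_moves", "kwargs": {
  "motion": [
    [[-4, 0, 0], 0, 3.8],
    [[-9, 1, -0.3], 0, 3.8],
    [[-9, 5, -1.7], 7, 3.8],
    [[-9, 9.5, -3.2], 14, 3.8],
    [[-9, 14, -4.7], 18.5, 3.8],
    [[-9, 18.3, -6.2], 18.5, 3.8],
    [[-9, 18.3, -6.2], 18.5, 3.8],
    [[-9, 18.3, -6.2], 18.5, 3.8],
    [[-7, 18.3, -6.2], 18.5, 3.8],
    [[-7, 18.3, -6.2], 18.5, 3.8],
    [[-7, 18.3, -6.2], 18.5, 3.8],
    [[-7, 18.3, -6.2], 18.5, 3.8]
  ]
}}

```text
clock: 25.6
position: [0.6156, -0.0401, 0.0858]
tool_rot: [0.534, 0.463, -0.534, 0.464]
ft_force: [0.4, 0.4, -1.3]
gripper_width: 0.0434
```

```bash
python3 - <<'E'
from h import *
grab_frame("wrist");f=grab_frame("wrist"); now(); go(lp(.2,-68.1,31.5),-8)
W=fw(f)
for lo,hi in((.02,.030),(.055,.07),(.074,.125)):
    print(lo,hi);lane(W,lo,hi,(.57,.68,-.1,.14))
E
```

```text
lane TCP x -0.4 y -68.4 z 85.9 psi -8.1 w 43.2 F [ 0.5  0.4 -1.7] t 25.7
shift [ 5.44  0.06 -0.03] turn -0.1 | now [616.  -39.7  85.9] psi -8.1 q7 0.16 xax [ 0.001 -0.    -1.   ] w 43.2 F [ 0.5  0.4 -1.7] t 25.7
0.02 0.03
  px [278. 106.] n1329 x -30.2..-23.4 y -70.9..76.4 rect mid(-26.9,1.7) 7x153 a0.4 z 21..29
  px [364. 119.] n1684 x 25.4..31.5 y -75.4..76.1 rect mid(28.3,-1.3) 7x159 a0.3 z 21..30
0.055 0.07
  px [320.  17.] n2822 x -21.4..21.3 y 47.3..65.5 rect mid(0.0,56.7) 19x44 a89.7 z 55..65
  px [322.  64.] n4464 x -20.4..22.5 y 14.8..43.9 rect mid(1.0,29.7) 30x44 a89.7 z 58..64
  px [320. 124.] n4500 x -21.7..21.1 y -17.8..12.0 rect mid(-0.3,-3.0) 30x44 a89.9 z 59..64
  px [320. 180.] n4064 x -21.5..21.0 y -49.4..-19.9 rect mid(-0.6,-35.0) 30x44 a89.5 z 55..63
  px [320. 218.] n32 x -5.2..3.8 y -54.4..-53.2 rect mid(-0.7,-53.7) 9x1 a2.6 z 68..70
0.074 0.125
  px [321. 270.] n11045 x -33.1..33.1 y -82.7..-53.0 rect mid(-0.2,-68.5) 32x71 a89.3 z 74..125
```

Call:
{"fn": "apply_moves", "kwargs": {
  "motion": [
    [[2, 0.03, -0.07], 0, 3.8],
    [[4, 0.03, -0.07], 0, 3.8],
    [[5, 0.03, -0.07], 0, 3.8],
    [[5.4, 0.03, -0.07], 0, 3.8],
    [[5.45, 0.03, -0.07], 0, 3.8],
    [[5.45, 0.03, -0.07], 0, 3.8],
    [[5.45, 0.03, -0.07], 0, 5],
    [[5.45, 0.03, -0.07], 0, 6],
    [[5.45, 0.03, -0.07], 0, 6],
    [[5.45, 0.03, -0.07], 0, 6],
    [[1, 0.03, -0.07], 0, 6],
    [[-2, 0.03, -0.07], 0, 7]
  ]
}}

```text
clock: 26.9
position: [0.6165, -0.0389, 0.1059]
tool_rot: [-0.534, -0.464, 0.534, -0.464]
ft_force: [0.7, 0.2, 0.1]
gripper_width: 0.0695
```

```bash
python3 - <<'E'
from h import *
now();go((.456,-.300,.25),-9)
E
```

```text
lane TCP x -0.1 y -67.5 z 105.9 psi -8.0 w 69.5 F [0.7 0.2 0.1] t 26.9
shift [-14.4  -12.24  28.11] turn 1.0 | now [616.5 -38.9 105.9] psi -8.0 q7 0.15 xax [-0.    -0.001 -1.   ] w 69.5 F [0.7 0.2 0.1] t 26.9
```

```bash
python3 - <<'E'
from h import *
go((.456,-.361,.22),-9)
f=grab_frame("scene"); lane(cloud(f),.05,.07); f=grab_frame("side"); lane(cloud(f),.052,.07)
E
```

```text
shift [-11.39 -11.38  34.15] turn 1.0 | now [616.5 -38.9 105.9] psi -8.0 q7 0.15 xax [-0.    -0.001 -1.   ] w 69.5 F [0.7 0.2 0.1] t 26.9
  px [410. 214.] n94 x -33.9..22.2 y 207.5..226.8 rect mid(-7.4,217.7) 61x13 a11.1 z 50..60
  px [326. 236.] n1088 x -21.3..23.5 y -82.1..75.3 rect mid(0.5,-2.8) 48x160 a0.1 z 50..64
  px [334. 146.] n66 x -36.9..15.8 y 207.7..224.6 rect mid(-10.2,216.8) 54x11 a9.1 z 52..64
  px [364. 211.] n418 x -24.9..18.7 y -83.3..5.0 rect mid(-2.8,-37.1) 94x45 a89.9 z 52..66
```

Everything is in the box. Next, over to the bracket.

Call:
{"fn": "apply_moves", "kwargs": {
  "motion": [
    [[-4, 0, 0], 0, 7],
    [[-8, -1, 3], 0, 7],
    [[-11.4, -2.5, 7.5], 1, 7],
    [[-11.4, -4, 12], 1, 7],
    [[-11.4, -5.5, 16.5], 1, 7],
    [[-11.4, -7, 21], 1, 7],
    [[-11.4, -8.5, 25.5], 1, 7],
    [[-11.4, -10, 30], 1, 7],
    [[-11.4, -11.4, 34.1], 1, 6],
    [[-11.4, -11.4, 34.1], 1, 5],
    [[-11.4, -11.4, 34.1], 1, 4.5],
    [[-11.4, -11.4, 34.1], 1, 4.5]
  ]
}}

```text
clock: 28.2
position: [0.4566, -0.3586, 0.2181]
tool_rot: [0.538, 0.46, -0.537, 0.459]
ft_force: [1.5, 0.1, 0.1]
gripper_width: 0.0452
```

Call:
{"fn": "apply_moves", "kwargs": {
  "motion": [
    [[0, 0, 0], 0, 4.5],
    [[0, 0, 0], 0, 4.5],
    [[0, 0, 0], 0, 4.5],
    [[0, 0, 0], 0, 4.5]
  ]
}}

```text
clock: 28.6
position: [0.456, -0.3598, 0.219]
tool_rot: [0.538, 0.459, -0.538, 0.459]
ft_force: [-0.4, -0.9, 0.5]
gripper_width: 0.0451
```

```bash
python3 - <<'E'
from h import *
grab_frame("wrist");f=grab_frame("wrist"); W=fw(f); save(f,"w3.png",s=1.25)
B=(.38,.54,-.48,-.24)
for lo,hi in((.06,.072),(.09,.105)):
    blobs(W,lo,hi,B,30,f["image"])
go((.456,-.361,.076),-9)
E
```

```text
px [319. 169.] n6916 mid(454,-360) 191x45 a81 z 64..71 rgb [54. 52. 54.]
px [319. 188.] n1135 mid(455,-360) 60x15 a80 z 90..99 rgb [33. 32. 34.]
shift [14.3   0.03  0.08] turn -0.0 | now [ 455.8 -360.1  219. ] psi -9.0 q7 0.70 xax [ 0. -0. -1.] w 44.9 F [0.2 0.4 0.3] t 28.7
```

View pics/w3.png

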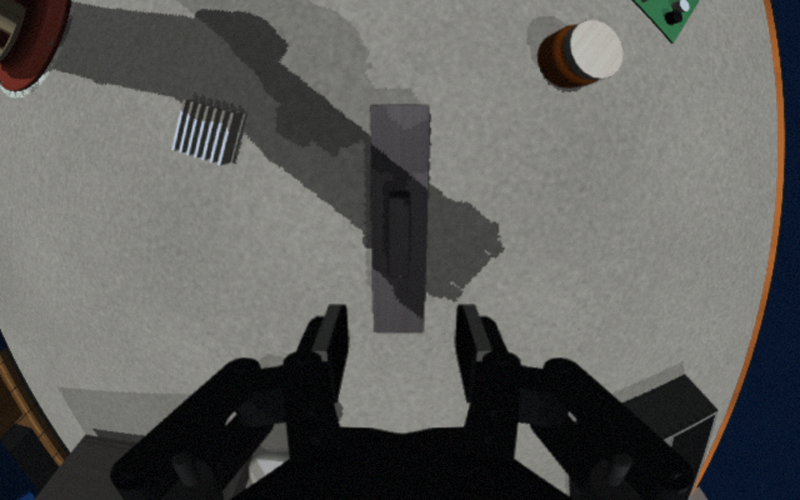

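Call:
{"fn": "apply_moves", "kwargs": {
  "motion": [
    [[4, -0.1, 0], 0.5, 4],
    [[8, -0.1, 0], 0.5, 4],
    [[11, -0.1, 0], 0.5, 4],
    [[13.5, -0.1, 0], 0.5, 4],
    [[14.3, -0.1, 0], 0.5, 4],
    [[14.3, -0.1, 0], 0.5, 4],
    [[14.3, -0.1, 0], 0.5, 1],
    [[14.3, -0.1, 0], 0.5, 1],
    [[14.3, -0.1, 0], 0.5, 1],
    [[14.3, -0.1, 0], 0.5, 1],
    [[14.3, -0.1, 0], 0.5, 1],
    [[14.3, -0.1, 0], 0.5, 1]
  ]
}}

```text
clock: 29.9
position: [0.4554, -0.361, 0.0775]
tool_rot: [0.54, 0.456, -0.54, 0.458]
ft_force: [-1.6, 0.8, 5.8]
gripper_width: 0.0148
```

```bash
python3 -c "
from h import *
now();go(lp(.2,-3.5,175),-8)"
```

```text
lane TCP x -114.8 y -409.0 z 77.5 psi -9.5 w 14.8 F [-1.6  0.8  5.8] t 29.9
shift [ -9.79  10.43 -40.83] turn -1.5 | now [ 455.4 -361.    77.5] psi -9.5 q7 0.77 xax [ 0.002 -0.002 -1.   ] w 14.8 F [-1.6  0.8  5.8] t 29.9
```

Call:
{"fn": "apply_moves", "kwargs": {
  "motion": [
    [[-3, 0, 0], 0, 1],
    [[-7, 0, 0], 0, 1],
    [[-10, 0.5, -2], 0, 1],
    [[-10, 1.6, -6], 0, 1],
    [[-10, 2.6, -10], 0, 1],
    [[-10, 3.8, -15], 0, 1],
    [[-10, 5.1, -20], -1, 1],
    [[-10, 6.4, -25], -1.5, 1],
    [[-10, 7.6, -30], -1.5, 1],
    [[-10, 8.9, -35], -1.5, 1],
    [[-10, 10, -39], -1.5, 1],
    [[-10, 10.4, -40.8], -1.5, 1]
  ]
}}

```text
clock: 31.1
position: [0.6257, 0.0343, 0.1745]
tool_rot: [0.533, 0.468, -0.53, 0.465]
ft_force: [0.4, 1.1, -3.1]
gripper_width: 0.0149
```

Call:
{"fn": "apply_moves", "kwargs": {
  "motion": [
    [[0, 0, 0], 0, 1],
    [[0, 0, 0], 0, 1],
    [[0, 0, 0], 0, 1],
    [[0, 0, 0], 0, 1],
    [[0, 0, 0], 0, 1],
    [[0, 0, 0], 0, 1]
  ]
}}

```text
clock: 31.7
position: [0.6247, 0.0242, 0.1761]
tool_rot: [-0.534, -0.463, 0.534, -0.463]
ft_force: [0.6, -0.6, -3.3]
gripper_width: 0.0146
```

```bash
python3 - <<'E'
from h import *
grab_frame("wrist");f=grab_frame("wrist"); W=fw(f); save(f,"w4.png",s=1.25); now()
for lo,hi in((.02,.030),(.055,.066),(.09,.15),(.152,.178),(.18,.2)):
    print(lo,hi);lane(W,lo,hi)
go(lp(.2,-3.5,175),-8)
E
```

```text
lane TCP x -0.8 y -3.5 z 176.0 psi -8.1 w 14.8 F [-0.1 -0.6 -3.6] t 31.8
0.02 0.03
  px [437. 138.] n208 x 110.6..120.9 y 22.1..57.9 rect mid(115.1,40.1) 9x39 a8.0 z 20..23
0.055 0.066
0.09 0.15
0.152 0.178
  px [320. 147.] n13992 x -21.9..21.1 y -1.8..90.7 rect mid(-0.5,42.4) 98x45 a89.8 z 163..178
  px [321. 333.] n973 x -14.3..13.7 y -79.7..-56.0 rect mid(-0.8,-65.0) 29x32 a2.2 z 163..167
0.18 0.2
  px [321. 262.] n4976 x -19.8..19.4 y -31.6..26.4 rect mid(-2.1,-2.6) 60x39 a67.8 z 180..200
shift [0.1 0.1 0. ] turn -0.1 | now [624.7  24.7 176. ] psi -8.1 q7 0.03 xax [-0.  0. -1.] w 14.8 F [-0.1 -0.6 -3.6] t 31.8
```

View pics/w4.png

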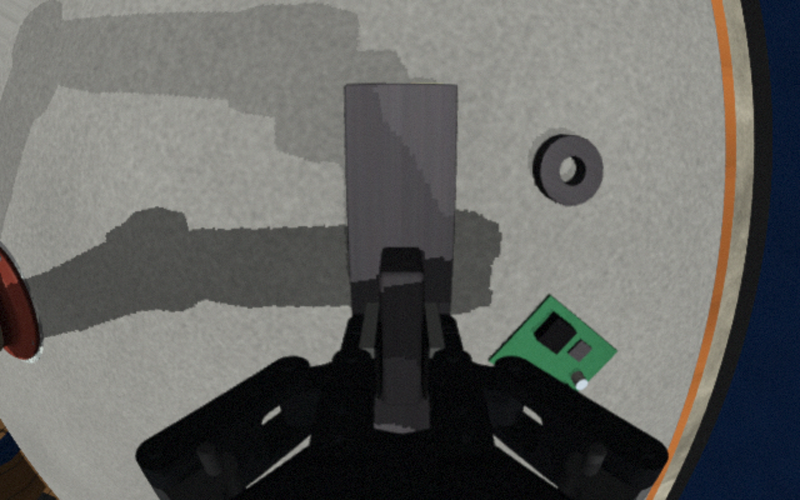

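The wrist view shows the bracket level in the jaws at (400,200), covering the box. The reel and board have not moved. I'll check for tilt and any knocked part before lowering.

```bash
python3 - <<'E'
from h import *
f=grab_frame("wrist"); W=fw(f); now()
m=(W[...,2]>.155)&(W[...,2]<.175)&(W[...,0]>.58)&(W[...,0]<.67)&(W[...,1]<.14)
p=W[m]; q=np.c_[(p[:,:2]-C)@N,(p[:,:2]-C)@U]
ok=np.abs(q[:,0])<.02; a=np.c_[q[ok],np.ones(ok.sum())]; print("slopes x,y",np.linalg.lstsq(a,p[ok,2],rcond=None)[0], "yend",np.percentile(q[:,1],[99,99.9])*1e3)
for n in("scene","side"):
    f=grab_frame(n); print(n); W=cloud(f); lane(W,.05,.068,(.56,.69,-.12,.16),20); lane(W,.105,.13,(.56,.69,-.12,.16),20)
E
```

```text
lane TCP x -0.7 y -3.4 z 176.0 psi -8.1 w 14.8 F [ 0.6  0.4 -2.8] t 31.9
slopes x,y [-0.01075783  0.00175724  0.16546169] yend [90.83429313 91.58934131]
scene
  px [325. 236.] n1109 x -22.0..23.2 y -82.0..75.2 rect mid(-0.1,-2.6) 160x49 a89.3 z 50..64
  px [363. 209.] n106 x -19.9..22.2 y 79.4..91.4 rect mid(0.7,80.9) 46x11 a13.6 z 106..130
  px [286. 227.] n80 x -18.8..22.5 y -99.1..-87.7 rect mid(2.3,-98.1) 43x11 a16.2 z 105..130
side
  px [357. 200.] n604 x -25.0..17.1 y -83.3..75.4 rect mid(-4.6,-2.8) 44x163 a1.3 z 50..65
  px [345. 162.] n52 x -26.0..-7.5 y 77.7..91.6 rect mid(-18.9,81.6) 11x21 a58.8 z 105..130
  px [371. 212.] n118 x -25.8..17.5 y -101.0..-89.4 rect mid(-5.0,-98.9) 11x45 a78.2 z 105..130
```

Call:
{"fn": "apply_moves", "kwargs": {
  "motion": [
    [[1.5, 0.08, -0.04], 0, 1],
    [[3, 0.08, -0.04], 0, 1],
    [[4, 0.08, -0.04], 0, 1],
    [[5, 0.08, -0.04], 0, 1],
    [[6, 0.08, -0.04], 0, 1],
    [[6, 0.08, -0.04], 0, 1],
    [[6, 0.08, -0.04], 0, 1]
  ]
}}

```text
clock: 32.65
position: [0.6258, 0.0252, 0.1159]
tool_rot: [-0.534, -0.464, 0.534, -0.464]
ft_force: [0.8, 0.1, -2.4]
gripper_width: 0.0148
```

```bash
python3 - <<'E'
from h import *
now(); f=grab_frame("wrist"); W=fw(f)
lane(W,.02,.03,(.57,.68,-.1,.16)); lane(W,.032,.07,(.57,.68,-.1,.16));lane(W,.095,.116,(.57,.68,-.1,.16))
for n in("scene","side"):
    f=grab_frame(n); print(n); W=cloud(f); lane(W,.066,.098,(.56,.69,-.12,.16),15);lane(W,.018,.03,(.56,.69,-.12,.16),15)
E
```

```text
lane TCP x 0.2 y -2.8 z 115.9 psi -8.0 w 14.8 F [ 0.8  0.1 -2.4] t 32.6
  px [321.  63.] n613 x -29.9..30.2 y 101.0..106.7 rect mid(0.1,103.7) 62x6 a0.5 z 24..29
  px [320. 147.] n13941 x -21.0..22.0 y -1.1..91.6 rect mid(0.5,43.5) 98x44 a90.0 z 103..116
  px [321. 333.] n977 x -13.2..14.7 y -78.3..-53.8 rect mid(0.3,-63.7) 29x33 a2.2 z 104..107
scene
  px [364. 224.] n87 x -4.5..24.0 y 79.1..91.9 rect mid(11.9,80.1) 30x15 a23.1 z 66..97
  px [288. 240.] n97 x -17.5..24.1 y -98.5..-86.6 rect mid(3.0,-92.5) 42x12 a0.2 z 66..98
  px [325. 253.] n634 x -25.2..33.1 y -107.5..105.4 rect mid(0.6,-0.6) 66x214 a0.2 z 18..30
side
  px [343. 173.] n19 x -24.2..-14.0 y 79.2..89.4 rect mid(-19.3,85.0) 10x10 a8.5 z 68..86
  px [370. 221.] n144 x -23.9..19.2 y -100.5..-87.8 rect mid(-3.4,-98.8) 13x45 a76.0 z 66..98
  px [356. 217.] n338 x -33.0..28.5 y -109.0..101.7 rect mid(-2.2,-1.3) 62x217 a0.6 z 18..30
```

Call:
{"fn": "apply_moves", "kwargs": {
  "motion": [
    [[1, -0.02, 0.02], 0, 1],
    [[2, -0.02, 0.02], 0, 1],
    [[2.7, -0.02, 0.02], 0, 1],
    [[3.1, -0.02, 0.02], 0, 1],
    [[3.25, -0.02, 0.02], 0, 1],
    [[3.25, -0.02, 0.02], 0, 1],
    [[3.25, -0.02, 0.02], 0, 1]
  ]
}}

```text
clock: 33.5
position: [0.6252, 0.0251, 0.0836]
tool_rot: [-0.534, -0.464, 0.534, -0.464]
ft_force: [-0.8, -0.3, 0.5]
gripper_width: 0.0146
```

```bash
python3 - <<'E'
from h import *
now(); f=grab_frame("wrist"); W=fw(f)
lane(W,.02,.03,(.57,.68,-.1,.16));lane(W,.066,.085,(.57,.68,-.1,.16))
E
```

```text
lane TCP x -0.4 y -3.0 z 83.6 psi -8.0 w 14.6 F [-0.8 -0.3  0.5] t 33.5
  px [332. 106.] n2099 x -30.1..31.2 y -28.4..106.2 rect mid(0.6,37.2) 62x139 a0.3 z 20..29
  px [320. 147.] n13970 x -21.7..21.3 y -1.1..91.4 rect mid(-0.2,43.4) 98x45 a90.0 z 71..85
  px [321. 333.] n976 x -13.9..14.0 y -78.2..-54.5 rect mid(-0.4,-63.3) 29x33 a2.3 z 71..75
```

Call:
{"fn": "apply_moves", "kwargs": {
  "motion": [
    [[0, 0, 0], 0, 2.2],
    [[0, 0, 0], 0, 3.5],
    [[0, 0, 0], 0, 3.5],
    [[-1, 0, 0], 0, 3.5],
    [[-4, 0, 0], 0, 3.5],
    [[-8, 0, 0], 0, 5],
    [[-12, 0, 0], 0, 6],
    [[-13, 0, -4], 0, 6],
    [[-13, 0, -8], 8, 6],
    [[-13, 0, -12], 16, 6],
    [[-13, 0, -12], 24, 6],
    [[-13, 0, -12], 32, 6]
  ]
}}

```text
clock: 34.75
position: [0.6422, 0.1467, 0.2139]
tool_rot: [0.641, 0.298, -0.641, 0.298]
ft_force: [-0.3, -0.5, -0.0]
gripper_width: 0.06
```

```bash
python3 - <<'E'
from h import *
now(); f=grab_frame("wrist"); f=grab_frame("wrist"); W=fw(f); save(f,"w5.png",s=1.25)
for a,b in((.02,.03),(.066,.078),(.09,.108)): lane(W,a,b,(.57,.69,-.1,.16))
blobs(W,.05,.065,(.58,.72,.2,.34)); blobs(W,.1,.145,(.58,.72,.2,.34))
go((.647,.267,.21),-81)
E
```

```text
lane TCP x -0.5 y 119.8 z 213.9 psi -40.1 w 60.0 F [-0.3 -0.5 -0. ] t 34.8
  px [349. 199.] n1039 x -30.1..31.2 y -15.6..107.2 rect mid(0.4,42.5) 62x130 a0.4 z 20..30
  px [354. 239.] n3245 x -22.4..21.1 y -53.6..92.7 rect mid(-0.8,12.7) 162x45 a89.7 z 66..78
  px [373. 277.] n356 x -8.7..7.5 y -13.5..27.9 rect mid(-0.6,6.5) 17x43 a0.0 z 90..105
px [249.  86.] n2037 mid(647,267) 57x51 a8 z 50..65 rgb 
px [220.  80.] n1094 mid(647,270) 29x16 a9 z 100..136 rgb 
shift [ 0.39 -7.51 -9.69] turn 41.0 | now [642.3 144.5 214. ] psi -40.0 q7 -0.64 xax [ 0.001 -0.001 -1.   ] w 60.1 F [-0.4 -0.9  0.3] t 34.9
```

View pics/w5.png

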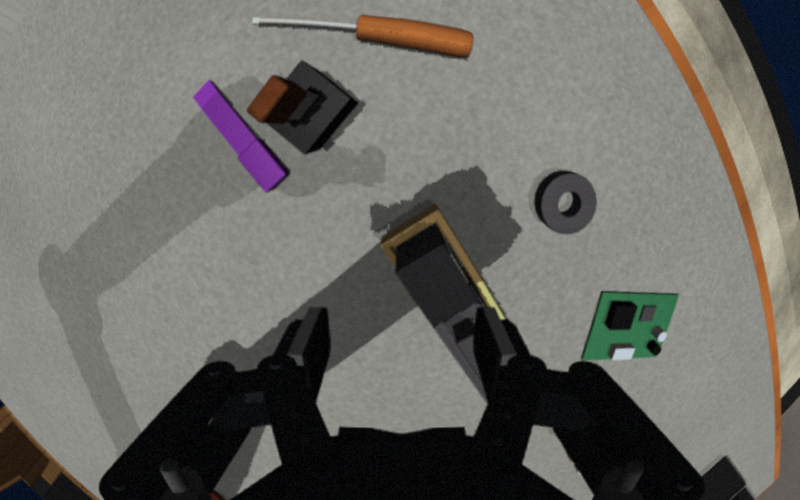

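The box end is at (415,230) with the bracket inside and a gap visible. The brown gauge is in its stand at (300,100). The purple look-alike now looks as if it is lying near the stand at (240,140), so I'll check heights and zoom in.

```bash
python3 - <<'E'
from h import *
f=grab_frame("wrist"); W=fw(f)
im=f["image"].astype(int); m=(im[...,2]>im[...,1]+40)&(im[...,0]>im[...,1]+20)
p=W[m]; p=p[~np.isnan(p[:,0])]; print(len(p),np.percentile(p,[2,50,98],axis=0).round(3))
(a,b),(w,h),an=cv2.minAreaRect((p[:,:2]*1e3).astype(np.float32)); print(a,b,w,h,an)
save(f,"w6.png",(140,30,320,170),4)
s=grab_frame("side"); save(s,"s6.png",(230,70,410,220),4)
W=cloud(s); im=s["image"].astype(int); m=(im[...,2]>im[...,1]+15)&(im[...,0]>im[...,1]+10)&(W[...,1]>.2)&(W[...,0]<.8)
print(m.sum(),np.nanpercentile(W[m],[2,50,98],axis=0).round(3))
E
```

```text
2023 [[0.562 0.244 0.006]
 [0.576 0.299 0.009]
 [0.588 0.364 0.014]]
573.0023193359375 305.0950012207031 126.56129455566406 32.339324951171875 88.64281463623047
231 [[ 0.559  0.241 -0.   ]
 [ 0.573  0.296  0.01 ]
 [ 0.59   0.366  0.016]]
```

View pics/s6.png

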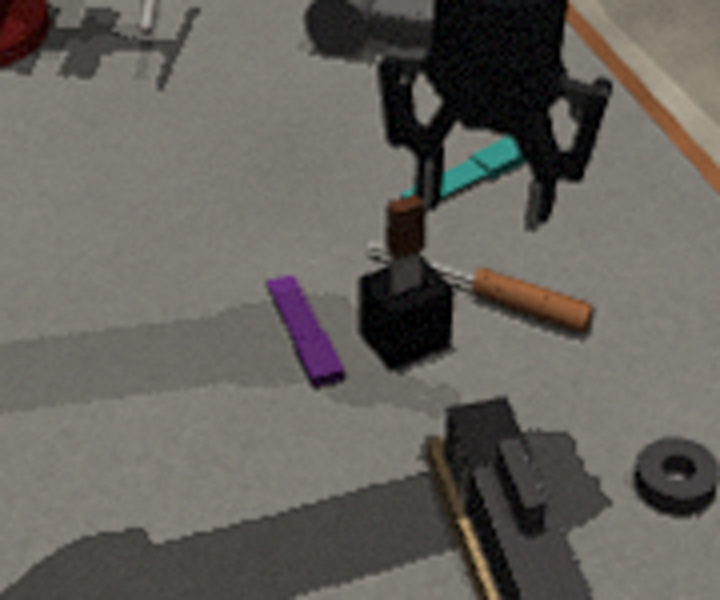

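The enlarged crop shows three gauge-like things: purple lying at (305,330), turquoise lying at (465,170) and the brown wooden-gripped one upright in the black stand at (405,225). The last fits the description. Both look-alikes stood free and toppled by themselves, and they are out of the way, so I leave them.

Call:
{"fn": "apply_moves", "kwargs": {
  "motion": [
    [[0.4, -2, -3], 8, 6],
    [[0.4, -4, -6], 16, 6],
    [[0.4, -6, -8], 24, 6],
    [[0.4, -7.5, -9.7], 32, 6],
    [[0.4, -7.5, -9.7], 41, 6],
    [[0.4, -7.5, -9.7], 41, 6],
    [[0.4, -7.5, -9.7], 41, 6],
    [[0.4, -7.5, -9.7], 41, 6],
    [[0.4, -7.5, -9.7], 41, 6],
    [[0.4, -7.5, -9.7], 41, 6]
  ]
}}

```text
clock: 35.95
position: [0.6474, 0.2658, 0.2097]
tool_rot: [0.705, 0.055, -0.705, 0.055]
ft_force: [-0.4, 0.9, -0.5]
gripper_width: 0.0602
```

```bash
python3 - <<'E'
from h import *
grab_frame("wrist"); f=grab_frame("wrist"); W=fw(f)
for a,b in((.05,.066),(.127,.145)): blobs(W,a,b,(.58,.72,.2,.34))
for a,b in((.02,.03),(.066,.078)): lane(W,a,b,(.57,.69,-.1,.16))
go((.647,.267,.096),-81)
E
```

```text
px [321. 177.] n2230 mid(647,267) 57x50 a9 z 50..62 rgb 
px [314. 207.] n693 mid(647,271) 29x14 a9 z 127..136 rgb 
  px [472. 200.] n1247 x -29.7..31.5 y -103.7..107.3 rect mid(0.9,0.0) 62x216 a0.5 z 20..30
  px [504. 229.] n3566 x -22.2..21.4 y -94.5..93.2 rect mid(-0.7,-2.0) 192x45 a89.7 z 66..78
shift [ 1.135e+01 -9.000e-02  1.000e-02] turn -0.0 | now [647.2 266.1 209.5] psi -81.0 q7 -1.43 xax [-0.  0. -1.] w 60.3 F [-0.5 -1.1  0.4] t 36.0
```

Call:
{"fn": "apply_moves", "kwargs": {
  "motion": [
    [[4, -0.34, 0], 0, 6],
    [[8, -0.34, 0], 0, 6],
    [[10.5, -0.34, 0], 0, 6],
    [[11.3, -0.34, 0], 0, 6],
    [[11.3, -0.34, 0], 0, 6],
    [[11.3, -0.34, 0], 0, 0.8],
    [[11.3, -0.34, 0], 0, 0.8],
    [[11.3, -0.34, 0], 0, 0.8],
    [[11.3, -0.34, 0], 0, 0.8],
    [[11.3, -0.34, 0], 0, 0.8],
    [[11.3, -0.34, 0], 0, 0.8],
    [[11.3, -0.34, 0], 0, 0.8]
  ]
}}

```text
clock: 37.25
position: [0.6478, 0.2695, 0.0981]
tool_rot: [0.706, 0.055, -0.704, 0.055]
ft_force: [-0.3, -0.5, 5.6]
gripper_width: 0.0136
```

```bash
python3 - <<'E'
from h import *
f=grab_frame("wrist"); W=fw(f); now(); go((.647,.267,.2),-81)
blobs(W,.05,.066,(.58,.72,.2,.34)); blobs(W,.066,.085,(.58,.72,.2,.34));blobs(W,.11,.145,(.58,.72,.2,.34))
E
```

```text
lane TCP x -12.0 y 242.2 z 98.2 psi -81.0 w 13.3 F [-0.6 -0.4  6.1] t 37.3
shift [-10.18   0.24   0.09] turn -0.0 | now [647.8 269.5  98.2] psi -81.0 q7 -1.37 xax [ 0.003  0.    -1.   ] w 13.3 F [-0.6 -0.4  6.1] t 37.3
px [324. 212.] n4255 mid(654,268) 45x51 a8 z 50..66 rgb 
px [322. 223.] n98 mid(659,270) 2x4 a4 z 66..85 rgb 
px [321. 283.] n5487 mid(655,269) 38x43 a51 z 110..145 rgb 
px [237. 287.] n71 mid(655,303) 2x10 a5 z 142..145 rgb 
px [405. 287.] n65 mid(665,238) 2x9 a14 z 141..145 rgb
```

Call:
{"fn": "apply_moves", "kwargs": {
  "motion": [
    [[-3, 0, 0], 0, 0.8],
    [[-6, 0, 0], 0, 0.8],
    [[-9, 0, 0], 0, 0.8],
    [[-10.5, 2, 0.4], 0, 0.8],
    [[-10.5, 6, 1.3], 6, 0.8],
    [[-10.5, 10, 2.1], 12, 0.8],
    [[-10.5, 13, 2.8], 17, 0.8],
    [[-10.5, 14.2, 3.1], 17, 0.8],
    [[-10.5, 14.2, 3.1], 17, 0.8],
    [[-10.5, 14.2, 3.1], 17, 0.8],
    [[-9.5, 14.2, 3.1], 17, 0.8],
    [[-9.5, 14.2, 3.1], 17, 0.8]
  ]
}}

```text
clock: 38.5
position: [0.637, 0.1274, 0.1891]
tool_rot: [-0.704, 0.048, 0.707, 0.048]
ft_force: [-1.1, 1.1, -1.4]
gripper_width: 0.0133
```

Call:
{"fn": "apply_moves", "kwargs": {
  "motion": [
    [[0, 0, 0], 0, 0.8],
    [[0, 0, 0], 0, 0.8],
    [[0, 0, 0], 0, 0.8],
    [[0, 0, 0], 0, 0.8]
  ]
}}

```text
clock: 38.9
position: [0.6383, 0.1247, 0.1916]
tool_rot: [0.706, -0.05, -0.705, -0.049]
ft_force: [-0.0, 0.3, -0.6]
gripper_width: 0.0134
```

```bash
python3 - <<'E'
from h import *
grab_frame("wrist"); f=grab_frame("wrist"); W=fw(f); now(); save(f,"w7.png",(200,100,440,300),3)
B=(.57,.69,-.12,.16)
for a,b in((.003,.012),(.024,.031),(.06,.071),(.0715,.078),(.095,.12),(.12,.14),(.14,.18)): print(a,b);lane(W,a,b,B,15)
E
```

```text
lane TCP x -1.3 y 97.4 z 191.6 psi -98.0 w 13.1 F [-0.5  0.   0.2] t 39.0
0.003 0.012
  px [316. 145.] n22 x 30.1..31.3 y 97.1..106.5 rect mid(30.7,101.7) 10x1 a90.0 z 3..12
  px [409. 146.] n213 x 30.1..32.2 y -105.6..89.4 rect mid(31.2,-7.9) 2x197 a0.3 z 3..12
  px [323. 170.] n291 x -22.4..21.4 y 77.5..100.3 rect mid(-1.3,88.8) 23x46 a89.8 z 3..11
  px [456. 157.] n120 x 20.2..22.7 y -102.1..-0.9 rect mid(21.0,-51.0) 3x103 a0.7 z 3..12
0.024 0.031
  px [390. 158.] n1508 x -27.2..31.7 y -105.4..106.2 rect mid(1.5,-0.6) 61x215 a0.6 z 24..30
  px [328. 160.] n30 x 10.0..21.9 y 85.2..92.9 rect mid(17.2,91.3) 6x14 a55.0 z 24..31
  px [353. 157.] n45 x 21.3..23.0 y 48.6..76.8 rect mid(22.2,62.5) 2x29 a0.4 z 26..30
  px [386. 156.] n28 x 22.4..23.1 y 16.1..43.7 rect mid(22.8,29.9) 0x28 a1.0 z 25..27
  px [413. 158.] n39 x 20.0..22.1 y -15.9..12.5 rect mid(21.8,-1.8) 2x29 a3.4 z 24..31
  px [443. 159.] n33 x 20.7..22.3 y -48.0..-20.2 rect mid(21.8,-34.3) 2x28 a1.6 z 24..31
  px [470. 160.] n28 x 21.0..22.4 y -80.6..-52.6 rect mid(21.8,-66.6) 1x28 a0.4 z 25..30
0.06 0.071
  px [421. 166.] n517 x 19.9..22.9 y -93.6..77.1 rect mid(21.5,-8.4) 177x3 a89.9 z 60..71
  px [332. 165.] n31 x 20.9..21.6 y 81.1..92.4 rect mid(21.4,86.6) 12x1 a88.7 z 60..71
0.0715 0.078
  px [412. 189.] n6617 x -22.0..21.1 y -95.9..91.6 rect mid(-0.5,-3.0) 191x44 a89.9 z 72..78
0.095 0.12
  px [322. 192.] n34 x 9.8..11.0 y 94.6..98.3 rect mid(10.3,96.4) 1x4 a11.8 z 102..119
  px [438. 201.] n1360 x -9.0..7.4 y -31.3..27.2 rect mid(-0.9,-2.5) 60x17 a89.7 z 95..105
0.12 0.14
  px [321. 201.] n65 x 9.9..11.1 y 94.6..98.9 rect mid(10.5,96.8) 1x4 a1.1 z 121..140
0.14 0.18
  px [322. 217.] n192 x 9.6..10.9 y 94.2..98.7 rect mid(10.3,96.4) 1x5 a0.8 z 141..180
```

View pics/w7.png

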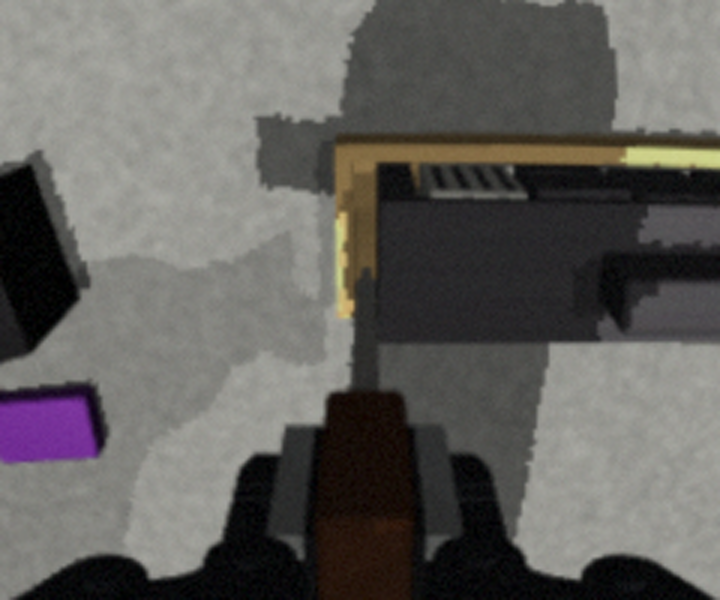

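The crop shows the blade at (365,320) lined up with the gap between the end wall at (355,230) and the bracket edge at x≈378. The gap runs from y 92.5 to 100.8 mm in lane coordinates and the blade is at 96.5, so I descend.

Call:
{"fn": "apply_moves", "kwargs": {
  "motion": [
    [[2, -0.02, -0.1], 0, 0.8],
    [[4, -0.02, -0.1], 0, 0.8],
    [[5.5, -0.02, -0.1], 0, 0.8],
    [[6.5, -0.02, -0.1], 0, 0.8],
    [[6.5, -0.02, -0.1], 0, 0.8],
    [[6.5, -0.02, -0.1], 0, 0.8]
  ]
}}

```text
clock: 39.6
position: [0.6396, 0.1246, 0.1269]
tool_rot: [0.706, -0.05, -0.705, -0.049]
ft_force: [0.7, 0.5, 0.1]
gripper_width: 0.0136
```

```bash
python3 - <<'E'
from h import *
f=grab_frame("wrist"); W=fw(f); now()
B=(.57,.69,-.12,.16)
for a,b in((.024,.031),(.034,.06),(.0715,.078),(.082,.115)): print(a,b);lane(W,a,b,B,15)
E
```

```text
lane TCP x 0.4 y 97.5 z 127.3 psi -98.0 w 13.2 F [ 0.6 -1.1 -0.6] t 39.6
0.024 0.031
  px [400. 173.] n2234 x -24.4..31.6 y -105.2..106.6 rect mid(2.8,-0.4) 58x215 a0.5 z 24..31
  px [391. 173.] n49 x 18.0..23.5 y 31.6..45.3 rect mid(22.4,39.1) 5x15 a20.4 z 24..31
  px [410. 172.] n39 x 22.5..23.6 y 16.4..30.8 rect mid(23.0,23.7) 15x1 a88.1 z 24..30
  px [362. 173.] n88 x 21.3..22.8 y 48.6..76.6 rect mid(22.1,62.7) 28x2 a89.7 z 24..31
  px [333. 174.] n44 x 20.0..21.9 y 80.9..92.9 rect mid(21.3,87.0) 2x12 a3.6 z 25..31
  px [438. 175.] n82 x 20.8..22.2 y -16.0..11.6 rect mid(21.6,-2.3) 2x28 a0.6 z 24..31
  px [472. 176.] n64 x 20.5..22.2 y -47.9..-18.6 rect mid(21.3,-32.7) 2x31 a0.4 z 24..31
  px [500. 176.] n44 x 20.6..22.3 y -81.1..-50.7 rect mid(21.4,-65.6) 1x31 a1.5 z 24..31
0.034 0.06
  px [441. 181.] n1615 x 18.4..23.4 y -94.5..77.5 rect mid(21.0,-9.6) 9x175 a1.9 z 34..60
  px [335. 180.] n130 x 20.6..21.8 y 80.5..91.8 rect mid(21.4,86.1) 12x1 a88.1 z 34..60
  px [327. 208.] n84 x -19.1..11.9 y 92.1..93.0 rect mid(-3.2,92.6) 1x32 a89.9 z 34..45
  px [321. 194.] n50 x 11.2..12.8 y 94.6..98.3 rect mid(12.0,96.5) 2x4 a7.3 z 38..60
0.0715 0.078
  px [429. 214.] n9241 x -21.8..21.2 y -95.3..90.8 rect mid(-0.4,-3.4) 191x45 a90.0 z 72..78
  px [321. 205.] n22 x 11.4..12.1 y 94.4..98.9 rect mid(11.8,96.5) 1x5 a0.5 z 72..78
0.082 0.115
  px [321. 219.] n167 x 11.0..12.5 y 94.3..98.7 rect mid(11.8,96.6) 2x5 a5.8 z 82..115
  px [467. 230.] n2676 x -7.5..7.8 y -30.9..27.2 rect mid(-0.1,-2.5) 61x17 a88.9 z 82..105
```

Call:
{"fn": "apply_moves", "kwargs": {
  "motion": [
    [[1.2, -0.01, 0], 0, 0.8],
    [[2.2, -0.01, 0], 0, 0.8],
    [[2.8, -0.01, 0], 0, 0.8],
    [[3.1, -0.01, 0], 0, 0.8],
    [[3.25, -0.01, 0], 0, 0.8],
    [[3.35, -0.01, 0], 0, 0.8],
    [[3.35, -0.01, 0], 0, 0.8],
    [[3.35, -0.01, 0], 0, 0.8],
    [[3.35, -0.01, 0], 0, 0.8],
    [[3.35, -0.01, 0], 0, 0.8]
  ]
}}

```text
clock: 40.65
position: [0.6389, 0.1248, 0.0942]
tool_rot: [-0.705, 0.049, 0.706, 0.05]
ft_force: [-1.8, 0.2, 5.4]
gripper_width: 0.0134
```

```bash
python3 - <<'E'
from h import *
f=grab_frame("wrist"); W=fw(f); now()
B=(.57,.69,-.12,.16)
for a,b in((.034,.06),(.0715,.078)): print(a,b);lane(W,a,b,B,15)
E
```

```text
lane TCP x -0.7 y 97.7 z 94.2 psi -98.0 w 13.4 F [-2.5 -0.2  5.1] t 40.7
0.034 0.06
  px [452. 192.] n2401 x 18.2..23.4 y -94.2..77.3 rect mid(21.2,-10.1) 11x176 a2.6 z 34..60
  px [336. 195.] n261 x -2.9..21.9 y 80.9..92.3 rect mid(10.7,91.2) 11x28 a64.5 z 34..60
  px [321. 208.] n105 x 9.8..11.4 y 94.5..99.1 rect mid(10.6,96.8) 2x5 a4.0 z 34..60
0.0715 0.078
  px [445. 230.] n10795 x -21.5..21.3 y -95.2..90.1 rect mid(-0.6,-3.3) 45x191 a0.0 z 72..78
  px [321. 225.] n38 x 9.9..11.2 y 94.7..98.7 rect mid(10.5,96.7) 4x1 a88.8 z 72..78
```

Call:
{"fn": "apply_moves", "kwargs": {
  "motion": [
    [[0, 0, 0], 0, 0.8],
    [[0, 0, 0], 0, 0.8],
    [[-2, 0, 0], 0, 0.8],
    [[-5, 0, 0], 0, 0.8],
    [[-8, 0, 0], 0, 0.8],
    [[-10.4, 0, 0], 0, 0.8],
    [[-10.4, -4, 0.3], -5, 0.8],
    [[-10.4, -8, 0.6], -10, 0.8],
    [[-10.4, -12, 0.9], -17, 0.8],
    [[-10.4, -14.3, 1.1], -17, 0.8],
    [[-10.4, -14.3, 1.1], -17, 0.8],
    [[-10.4, -14.3, 1.1], -17, 0.8]
  ]
}}

```text
clock: 41.9
position: [0.6482, 0.2677, 0.1966]
tool_rot: [-0.705, -0.055, 0.705, -0.056]
ft_force: [-0.0, -0.0, -1.1]
gripper_width: 0.0137
```

Call:
{"fn": "apply_moves", "kwargs": {
  "motion": [
    [[0, 0, 0], 0, 0.8],
    [[0, 0, 0], 0, 0.8],
    [[0, 0, 0], 0, 0.8],
    [[0, 0, 0], 0, 0.8],
    [[0, 0, 0], 0, 0.8]
  ]
}}

```text
clock: 42.4
position: [0.6483, 0.2677, 0.197]
tool_rot: [-0.705, -0.055, 0.705, -0.055]
ft_force: [-0.4, -0.5, -0.6]
gripper_width: 0.0134
```

```bash
cat >> h.py <<'E'
S=np.array([.647,.267]); 
def stand(W,lo,hi,ang=9,minpx=10):
    global C,U,N
    o=(C,U,N); a=np.radians(ang+90); C=S; U=np.array([np.cos(a),np.sin(a)]); N=np.array([U[1],-U[0]])
    lane(W,lo,hi,(.59,.71,.2,.34),minpx); C,U,N=o
E
python3 - <<'E'
from h import *
grab_frame("wrist"); f=grab_frame("wrist"); W=fw(f); go((.6478,.268,.098),-81); save(f,"w8.png",(220,120,420,290),4); print(f["range_z"].shape)
for a,b in((.015,.05),(.055,.066),(.095,.115),(.115,.14),(.14,.18)): print(a,b);stand(W,a,b)
E
```

```text
shift [ 9.89 -0.02  0.05] turn -0.0 | now [648.3 267.9 196.9] psi -81.0 q7 -1.43 xax [-0.  0. -1.] w 13.4 F [-0.2  0.3  0.4] t 42.5
(400, 640)
0.015 0.05
  px [266. 123.] n13 x 55.7..59.8 y 53.2..59.6 rect mid(58.1,56.6) 3x7 a29.1 z 15..17
  px [321. 153.] n303 x 27.3..28.9 y -24.8..24.7 rect mid(28.0,-0.2) 50x2 a89.4 z 16..50
  px [317. 187.] n40 x -15.1..11.1 y 2.0..4.0 rect mid(-1.8,3.9) 27x2 a3.9 z 16..47
0.055 0.066
  px [321. 185.] n2667 x -27.3..27.7 y -24.2..24.4 rect mid(-0.0,-0.1) 50x56 a89.0 z 56..61
0.095 0.115
  px [322. 190.] n16 x 12.0..13.2 y -1.7..0.6 rect mid(12.6,-0.6) 1x2 a8.9 z 108..114
0.115 0.14
  px [321. 198.] n67 x 11.9..13.1 y -2.4..1.9 rect mid(12.6,-0.3) 4x1 a85.8 z 117..140
0.14 0.18
  px [321. 215.] n181 x 12.0..13.3 y -2.7..1.7 rect mid(12.7,-0.5) 5x1 a86.8 z 140..180
```

View pics/w8.png

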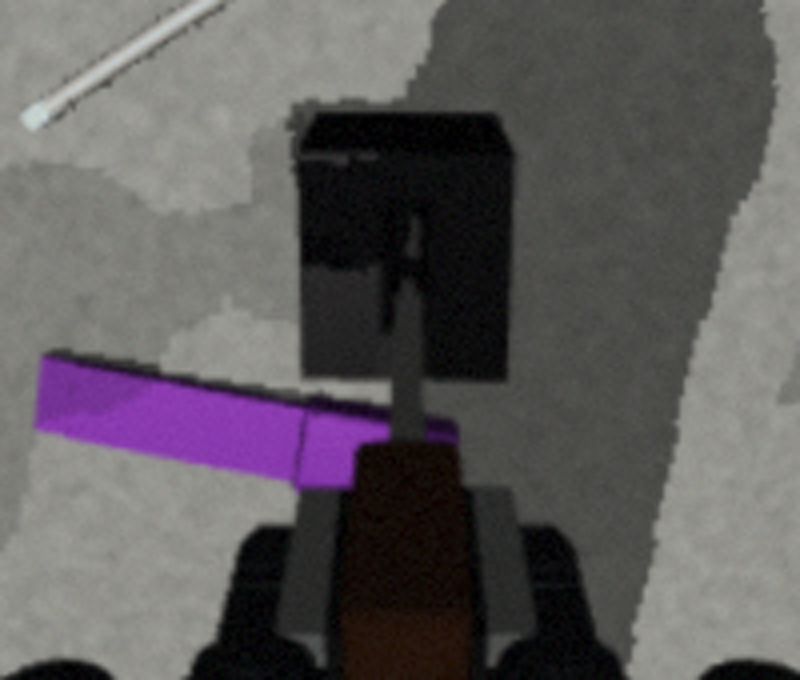

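The crop shows the blade at (405,330) above the slot at (410,240) in the stand. It measures 0.4 mm off centre, so I lower it.

Call:
{"fn": "apply_moves", "kwargs": {
  "motion": [
    [[2, -0.04, 0], 0, 0.8],
    [[4, -0.04, 0], 0, 0.8],
    [[5, -0.04, 0], 0, 0.8],
    [[5.6, -0.04, 0], 0, 0.8],
    [[6.2, -0.04, 0], 0, 0.8],
    [[6.2, -0.04, 0], 0, 0.8]
  ]
}}

```text
clock: 43.1
position: [0.6481, 0.2683, 0.1346]
tool_rot: [-0.705, -0.055, 0.705, -0.055]
ft_force: [-0.1, -0.8, -0.4]
gripper_width: 0.0133
```

```bash
python3 - <<'E'
from h import *
now(); f=grab_frame("wrist"); W=fw(f); go((.6478,.268,.098),-81)
for a,b in((.055,.063),(.065,.12)): print(a,b);stand(W,a,b)
E
```

```text
lane TCP x -11.5 y 241.1 z 134.6 psi -81.0 w 13.3 F [-0.1 -0.8 -0.4] t 43.1
shift [3.72 0.03 0.07] turn -0.0 | now [648.4 268.4 135.2] psi -81.0 q7 -1.39 xax [ 0. -0. -1.] w 13.5 F [-0.5 -0.3  0.2] t 43.1
0.055 0.063
  px [322. 204.] n3881 x -25.1..28.4 y -24.7..24.4 rect mid(0.2,-0.2) 50x57 a89.0 z 55..61
  px [321. 194.] n18 x 12.2..12.9 y -1.9..1.8 rect mid(12.5,-0.0) 1x4 a1.4 z 55..63
0.065 0.12
  px [321. 213.] n230 x 11.8..13.2 y -2.2..2.4 rect mid(12.5,0.1) 2x5 a1.6 z 66..120
```

Tip is in the slot, centred, with no force. Continuing down.

Call:
{"fn": "apply_moves", "kwargs": {
  "motion": [
    [[1, 0, 0.03], 0, 0.8],
    [[2, 0, 0.03], 0, 0.8],
    [[2.8, 0, 0.03], 0, 0.8],
    [[3.3, 0, 0.03], 0, 0.8],
    [[3.65, 0, 0.03], 0, 0.8],
    [[3.7, 0, 0.03], 0, 0.8],
    [[3.7, 0, 0.03], 0, 0.8],
    [[3.7, 0, 0.03], 0, 0.8]
  ]
}}

```text
clock: 43.95
position: [0.6478, 0.2683, 0.0983]
tool_rot: [-0.705, -0.055, 0.705, -0.055]
ft_force: [-1.8, -0.2, 2.1]
gripper_width: 0.0132
```

```bash
python3 -c "
from h import *
now()"
```

```text
lane TCP x -11.8 y 241.0 z 98.3 psi -81.0 w 13.2 F [-1.8 -0.2  2.1] t 44.0
```

Call:
{"fn": "apply_moves", "kwargs": {
  "motion": [
    [[0, 0, 0], 0, 2],
    [[0, 0, 0], 0, 4],
    [[0, 0, 0], 0, 5],
    [[0, 0, 0], 0, 5],
    [[-2, 0, 0], 0, 5],
    [[-6, 0, 0], 0, 5],
    [[-10, 0, 0], 0, 5],
    [[-14, 0, 0], 0, 5],
    [[-14, 5, 0], 0, 5],
    [[-14, 9, 0], 0, 5],
    [[-14, 12, 0], 0, 5],
    [[-14, 12, 0], 0, 5]
  ]
}}

```text
clock: 45.15
position: [0.6673, 0.1415, 0.239]
tool_rot: [0.706, 0.05, -0.705, 0.053]
ft_force: [0.2, -0.9, 0.5]
gripper_width: 0.0501
```

Call:
{"fn": "apply_moves", "kwargs": {
  "motion": [
    [[0, 0, 0], 0, 5],
    [[0, 0, 0], 0, 5],
    [[0, 0, 0], 0, 5],
    [[0, 0, 0], 0, 5]
  ]
}}

```text
clock: 45.55
position: [0.6664, 0.1516, 0.2376]
tool_rot: [-0.705, -0.056, 0.705, -0.056]
ft_force: [0.5, -0.1, 0.4]
gripper_width: 0.0498
```

```bash
python3 - <<'E'
from h import *
f=grab_frame("wrist"); W=fw(f); now(); save(f,"w9.png",s=1.25)
print("gauge");
for a,b in((.055,.063),(.08,.1),(.127,.14)): stand(W,a,b)
print("box")
for a,b in((.024,.031),(.071,.08),(.09,.11)): lane(W,a,b,(.57,.69,-.12,.16),60)
s=grab_frame("side"); blobs(cloud(s),.012,.2,(.3,1.0,-.3,.32),60)
E
```

```text
lane TCP x 22.9 y 127.6 z 237.7 psi -80.9 w 49.5 F [-0.1  0.5 -0.3] t 45.6
gauge
  px [220. 172.] n1437 x -27.0..28.2 y -24.8..24.3 rect mid(0.7,0.4) 51x56 a89.8 z 55..63
  px [211. 181.] n94 x -11.5..14.8 y -11.0..1.8 rect mid(3.0,-9.0) 30x11 a22.5 z 90..100
  px [195. 195.] n470 x -11.8..15.0 y -12.2..0.9 rect mid(0.9,-5.6) 13x28 a88.7 z 127..136
box
  px [393. 194.] n1131 x -29.2..31.7 y -105.5..106.8 rect mid(1.3,-0.6) 62x216 a0.6 z 24..31
  px [412. 225.] n4376 x -22.2..21.2 y -95.6..91.5 rect mid(-0.8,-2.5) 191x45 a90.0 z 71..80
  px [431. 240.] n918 x -8.4..7.8 y -31.0..27.3 rect mid(-0.5,-2.4) 60x17 a89.5 z 90..105
px [331. 142.] n603 mid(644,266) 60x55 a7 z 12..136 rgb 
px [362. 144.] n216 mid(743,269) 27x127 a39 z 12..27 rgb 
px [309. 158.] n77 mid(571,264) 45x27 a89 z 12..17 rgb 
px [359. 206.] n1766 mid(623,27) 215x62 a83 z 12..107 rgb 
px [399. 188.] n260 mid(767,50) 59x58 a59 z 12..26 rgb 
px [424. 230.] n116 mid(755,-106) 32x30 a45 z 13..21 rgb 
px [427. 248.] n74 mid(734,-155) 18x29 a44 z 12..19 rgb 
px [448. 250.] n64 mid(780,-180) 34x13 a44 z 12..22 rgb 
px [410. 283.] n702 mid(628,-238) 53x52 a80 z 12..78 rgb
```

View pics/w9.png

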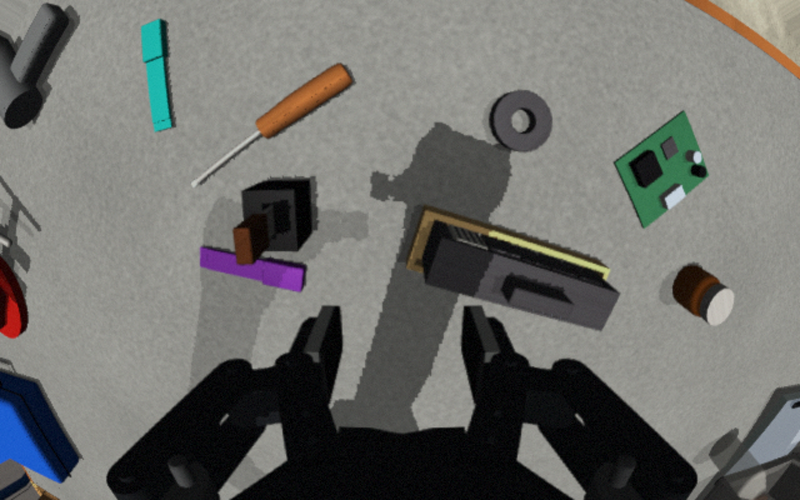

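The final view shows the gauge upright in its stand at (265,230) with its top at z 135–136, so it is fully home. The bracket sits in the box at (520,270), and the bystanders have not moved. I'm handing in.

```bash
python3 -c "
from h import *
now(); print(r.finish_job())"
```

```text
lane TCP x 23.0 y 127.3 z 237.7 psi -80.9 w 49.7 F [-0.1 -0.3  0.1] t 45.6
the job is handed in; nothing more can be done
None
```

I packed the set, proved the gap with the gauge, put the gauge back in its stand and handed the job in at about 46 s. No verdict was reported.

- **Packing:** The elbow lies flat on the box floor, and all four transformer blocks stand on its foot. The bracket sits over them, about 0.5 mm off centre across the box and 2.5–3 mm along it. Its top is at the right height for the legs to be on the floor.
- **Gauge:** The tip went down to the box floor in a gap of about 8 mm at the +y end. The gauge is now home in its stand, with its top at about 136 mm (135 expected). It leans about 0.045 rad, within the slot's play.
- **Bystanders:** In the last views, jar, reel, board and driver read within a few millimetres of where they started. The small finned heat sink (`fins`) was outside the area of that last check; I never worked near it.
- **Look-alikes:** The purple and turquoise gauges stood free at the start and toppled during the run. I have no sign that the arm touched them, and I left them where they lay.

Camera readings of the bracket and gap differed by 1–2 mm between views, within the stated calibration. The final blocks-in-place reading was mostly hidden by the bracket; they were in line when last seen before and during the gauge check.

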